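# Load a machining pallet and lock its ring with the pin spanner

## Task

The pallet's retaining ring is locked: take the two-pin spanner from its stand, engage both its pins in the ring's holes and turn the ring anticlockwise to its stop, so that the lugs clear the pockets. Load every 60 x 90 mm wooden blank lying on the bench into the pallet, one to a pocket, pressing each down past its spring clip until it is flush with the deck; then, with both pins of the spanner in the holes again, turn the ring clockwise to its stop so that its lugs cover the corners of the blanks. Finish with the spanner back in its stand, and leave the long narrow offcut and the sanding block where they lie.

Things in the scene. Friction and masses are not known exactly. Their poses are not given: they have to be found in the camera images.
- blank_1: plain softwood blank, 60 x 90 x 18 mm (x, y, z), lying flat; origin at the centre of its underside, z up, long side along its y. Two to four blanks are present; an absent one reads None from the start
- blank_2: plain softwood blank, 60 x 90 x 18 mm (x, y, z), lying flat; origin at the centre of its underside, z up, long side along its y. Two to four blanks are present; an absent one reads None from the start
- blank_3: plain softwood blank, 60 x 90 x 18 mm (x, y, z), lying flat; origin at the centre of its underside, z up, long side along its y. Two to four blanks are present; an absent one reads None from the start
- blank_4: plain softwood blank, 60 x 90 x 18 mm (x, y, z), lying flat; origin at the centre of its underside, z up, long side along its y. Two to four blanks are present; an absent one reads None from the start
- pocket_1 (a point): centre of the floor of pocket 1 of the pallet, axes those of the pallet. The pocket is 63 mm along x, 93 mm along y, 18 mm deep, its mouth chamfered by 3 mm: a blank on its floor is flush with the deck. A sprung steel nose (36 mm wide) in its -x wall holds up that edge of a blank just set in, 5 to 12 mm proud; 5 to 15 N on its middle or near the raised edge drives it home against the opposite wall, and friction keeps it
- pocket_2 (a point): centre of the floor of pocket 2 of the pallet, axes those of the pallet. The pocket is 63 mm along x, 93 mm along y, 18 mm deep, its mouth chamfered by 3 mm: a blank on its floor is flush with the deck. A sprung steel nose (36 mm wide) in its -x wall holds up that edge of a blank just set in, 5 to 12 mm proud; 5 to 15 N on its middle or near the raised edge drives it home against the opposite wall, and friction keeps it
- pocket_3 (a point): centre of the floor of pocket 3 of the pallet, axes those of the pallet. The pocket is 63 mm along x, 93 mm along y, 18 mm deep, its mouth chamfered by 3 mm: a blank on its floor is flush with the deck. A sprung steel nose (36 mm wide) in its +x wall holds up that edge of a blank just set in, 5 to 12 mm proud; 5 to 15 N on its middle or near the raised edge drives it home against the opposite wall, and friction keeps it
- pocket_4 (a point): centre of the floor of pocket 4 of the pallet, axes those of the pallet. The pocket is 63 mm along x, 93 mm along y, 18 mm deep, its mouth chamfered by 3 mm: a blank on its floor is flush with the deck. A sprung steel nose (36 mm wide) in its +x wall holds up that edge of a blank just set in, 5 to 12 mm proud; 5 to 15 N on its middle or near the raised edge drives it home against the opposite wall, and friction keeps it
- pallet: fixed aluminium pallet, 216 x 276 x 40 mm (x, y, z); origin at the centre of its underside on the bench; its level top, the deck, is 40 mm above the bench. Pocket centres are at +-62 mm in x and +-76 mm in y; the ring is in the middle
- ring_centre (a point): centre of the top face of the steel retaining ring, 12 mm above the deck (a screw head of 15 mm radius stands 4.5 mm over it here). The ring is a 10 mm thick disc of 40 mm radius with four lugs out to 56 mm radius, undersides 2 mm above the deck. Axes turn with the ring: lugs along x and y, pin holes along y
- ring (a joint): turn of the retaining ring, rad: 0 = free stop (lugs between the pockets), grows clockwise seen from above, 0.785 = locked stop (lugs over the inner corners of the pockets); it starts locked or nearly so, and has to be below 0.3 for blanks to pass its lugs. It turns against a friction of about 0.1 N m; it cannot pass a blank that stands more than 2 mm proud
- hole_a (a point): centre of the mouth of one pin hole of the ring, on its top face: 28 mm from the ring's centre along +y of the ring, 12.5 mm diameter, through; 12 mm from the mouth down to the deck
- hole_b (a point): the same for the other pin hole, 28 mm from the centre along -y of the ring
- spanner: two-pin face spanner, upright in its stand: two steel pins (9 mm diameter, round ends, 10 mm long) 28 mm either side of the middle along its y, under a steel bar 20 x 78 x 8 mm; above, a neck and a black grip 18 mm wide (x), 112 mm long (y), 30 to 58 mm above the pin tips; 0.25 kg. Origin midway between the pin tips, z up; works either way round
- pin_a (a point): tip of the pin at +28 mm along the spanner's y
- pin_b (a point): tip of the pin at -28 mm along the spanner's y
- stand_top (a point): centre of the top face, 30 mm above the bench, of the fixed wooden spanner stand (56 x 120 x 30 mm); it has two holes of 13 mm diameter, 18 mm deep, at 28 mm either side along its y. Parked, the spanner's pins are in them, its bar rests on the top face and its origin is 10 mm below this point
- offcut: long narrow softwood offcut, 45 x 130 x 24 mm, loose, to be left alone; origin at the centre of its underside, long side along its y
- sander: brown sanding block, 66 x 117 x 32 mm, loose, to be left alone; origin at the middle of its underside

How it is judged:
On the way, in this order (a step that is already met when the one before it is completed fails the run):
1. the ring is turned back to its free stop with both pins of the spanner in its holes (((horizontal distance between pin_a and hole_a below 0.005 m and horizontal distance between pin_b and hole_b below 0.005 m and z of pin_a in the frame of hole_a below -0.005 m and z of pin_b in the frame of hole_b below -0.005 m) or (horizontal distance between pin_a and hole_b below 0.005 m and horizontal distance between pin_b and hole_a below 0.005 m and z of pin_a in the frame of hole_b below -0.005 m and z of pin_b in the frame of hole_a below -0.005 m)) and value of joint ring below 0.08 rad), for 0.2 s.
2. every blank is in a pocket of its own, pressed flush (((horizontal distance between blank_1 and pocket_1 below 0.005 m and z of blank_1 in the frame of pocket_1 below 0.0015 m and angle between the y axis of blank_1 and the y axis of pocket_1, either way round below 0.1 rad) or (horizontal distance between blank_1 and pocket_2 below 0.005 m and z of blank_1 in the frame of pocket_2 below 0.0015 m and angle between the y axis of blank_1 and the y axis of pocket_2, either way round below 0.1 rad) or (horizontal distance between blank_1 and pocket_3 below 0.005 m and z of blank_1 in the frame of pocket_3 below 0.0015 m and angle between the y axis of blank_1 and the y axis of pocket_3, either way round below 0.1 rad) or (horizontal distance between blank_1 and pocket_4 below 0.005 m and z of blank_1 in the frame of pocket_4 below 0.0015 m and angle between the y axis of blank_1 and the y axis of pocket_4, either way round below 0.1 rad)) and angle between each of blank_1, blank_2, blank_3, blank_4's own z axis and vertical below 0.03 rad and ((horizontal distance between blank_2 and pocket_1 below 0.005 m and z of blank_2 in the frame of pocket_1 below 0.0015 m and angle between the y axis of blank_2 and the y axis of pocket_1, either way round below 0.1 rad) or (horizontal distance between blank_2 and pocket_2 below 0.005 m and z of blank_2 in the frame of pocket_2 below 0.0015 m and angle between the y axis of blank_2 and the y axis of pocket_2, either way round below 0.1 rad) or (horizontal distance between blank_2 and pocket_3 below 0.005 m and z of blank_2 in the frame of pocket_3 below 0.0015 m and angle between the y axis of blank_2 and the y axis of pocket_3, either way round below 0.1 rad) or (horizontal distance between blank_2 and pocket_4 below 0.005 m and z of blank_2 in the frame of pocket_4 below 0.0015 m and angle between the y axis of blank_2 and the y axis of pocket_4, either way round below 0.1 rad)) and ((horizontal distance between blank_3 and pocket_1 below 0.005 m and z of blank_3 in the frame of pocket_1 below 0.0015 m and angle between the y axis of blank_3 and the y axis of pocket_1, either way round below 0.1 rad) or (horizontal distance between blank_3 and pocket_2 below 0.005 m and z of blank_3 in the frame of pocket_2 below 0.0015 m and angle between the y axis of blank_3 and the y axis of pocket_2, either way round below 0.1 rad) or (horizontal distance between blank_3 and pocket_3 below 0.005 m and z of blank_3 in the frame of pocket_3 below 0.0015 m and angle between the y axis of blank_3 and the y axis of pocket_3, either way round below 0.1 rad) or (horizontal distance between blank_3 and pocket_4 below 0.005 m and z of blank_3 in the frame of pocket_4 below 0.0015 m and angle between the y axis of blank_3 and the y axis of pocket_4, either way round below 0.1 rad)) and ((horizontal distance between blank_4 and pocket_1 below 0.005 m and z of blank_4 in the frame of pocket_1 below 0.0015 m and angle between the y axis of blank_4 and the y axis of pocket_1, either way round below 0.1 rad) or (horizontal distance between blank_4 and pocket_2 below 0.005 m and z of blank_4 in the frame of pocket_2 below 0.0015 m and angle between the y axis of blank_4 and the y axis of pocket_2, either way round below 0.1 rad) or (horizontal distance between blank_4 and pocket_3 below 0.005 m and z of blank_4 in the frame of pocket_3 below 0.0015 m and angle between the y axis of blank_4 and the y axis of pocket_3, either way round below 0.1 rad) or (horizontal distance between blank_4 and pocket_4 below 0.005 m and z of blank_4 in the frame of pocket_4 below 0.0015 m and angle between the y axis of blank_4 and the y axis of pocket_4, either way round below 0.1 rad))), for 0.2 s.
3. the ring is turned to its locked stop with both pins of the spanner in its holes (((horizontal distance between pin_a and hole_a below 0.005 m and horizontal distance between pin_b and hole_b below 0.005 m and z of pin_a in the frame of hole_a below -0.005 m and z of pin_b in the frame of hole_b below -0.005 m) or (horizontal distance between pin_a and hole_b below 0.005 m and horizontal distance between pin_b and hole_a below 0.005 m and z of pin_a in the frame of hole_b below -0.005 m and z of pin_b in the frame of hole_a below -0.005 m)) and value of joint ring above 0.72 rad), for 0.2 s.
At the end, for the whole second after the job is handed in: every blank lies within 5 mm of a pocket's centre, long side along the pocket's, no more than 1.5 mm above the pocket's floor and not tilted over 0.03 rad; the ring is turned past 0.72 rad; the spanner stands upright in its stand, pins at least 7 mm deep, at rest (all of step 2 and value of joint ring above 0.72 rad and horizontal distance between spanner and stand_top below 0.005 m and z of spanner in the frame of stand_top below -0.007 m and angle between spanner's own z axis and vertical below 0.08 rad and linear speed of spanner below 0.02 m/s); the robot touches nothing.
It fails at once if the long offcut is moved over 5 cm (distance of offcut from where it was at the start of the episode above 0.05 m).
It fails at once if the sanding block is moved over 5 cm (distance of sander from where it was at the start of the episode above 0.05 m).
Of blank_1, blank_2, blank_3, blank_4 only 2 to 4 are there at a start; the rules pass over those that are not, and their reading is None.
At some moment in a run one of blank_1, blank_2, blank_3, blank_4 may be knocked a few centimetres aside while the robot is not near it.
It also fails if it takes over 210 s, if anything falls off the work surface, if the arm or the gripper's body presses on something with over 40 N, if the wrist force passes 120 N, or if a joint passes its speed limit or range.

## Robot

A 6-joint arm with a two-finger parallel gripper is mounted at the origin on a cart in front of the work surface, level with it; the furniture and walls round the work are solid. World frame = base frame: x ahead of the robot, y to its left, z up, the work surface at z = 0. Lengths are in m, angles in rad, forces in N, time in s.
With the tool pointing down it reaches from about 0.275 to 0.975 m from the base axis. Payload 8.4 kg.
Tool frame: the origin (TCP) lies at the very end of the fingers, on their centre line; the grasp point (between the pads) lies 19 mm behind it; z points along the fingers, y is the line along which they close (so a half turn about z gives the same grasp; the last joint's range is limited). The gripper opens to 92 mm and grips with 3 to 60 N. Pads are 20 mm wide; open, the fingers measure 128 mm over their backs; the gripper's body (75 mm by 189 mm) begins 69 mm behind the grasp point.
Start: joints at [-1.172, 0.353, 1.633, -0, 1.155, -0.002], TCP at [0.244, -0.575, 0.215] pointing down, gripper open.
Joint ranges: [-2.63, 2.63], [-0.92, 2.1], [0.06, 2.66], [-1.3, 4.44], [0, 2.69], [-3.02, 3.02]. Speed limits (rad/s): [2.22, 2.22, 2.79, 3.14, 3.14, 3.14].

## Interface

Orientations are given as a 3x3 rotation matrix whose columns are the frame's x, y, z axes.
In Python, from station import readout, camera, env, find_in, cut_out gives the robot as it stands.
- The arm moves only by the shell command python3 -m jog 'ROWS' [FORCE]. ROWS is JSON, a list of rows, each an object with "hand": the finger opening in mm, from 0 to 91.9; "travel": the shift along the world's x, y, z in units of 40 mm (1.0 is 40 mm), a list of three; "rot": the turn, a rotation vector about the world's x, y, z in units of 5 degrees (1.0 is 5 degrees), a list of three. A call has 1 to 20 rows; each row shifts and turns the commanded pose from where the row before left it; what a row does not reach is not made up. A row lasts 1/12 s, in which the tool goes at most 41.7 mm and 7.16 degrees, less where a joint would pass 70% of its speed; a pose out of reach is approached as far as the arm can. A call is refused whole if a number of a shift passes 1 or a number of a turn 1, either way. A call with a gripper value outside its range is refused whole. The fingers move at their own pace and stop on an object; FORCE is the grip in N (left out, the last holds). Time passes only in rows, so rows that do not move let the fingers close. It gives the time, the measured TCP pose, the force, the opening and the grip force at its end, in the units of the state.
- readout.state(): the state, without advancing time (a new reading comes with each control period).
- camera(name): name is "side" or "top"; returns a dict with "pixels" (420x560x3 uint8, red, green, blue), "depth" (420x560 float32, m along the optical axis (not along the pixel's ray), 0 where there is no reading), "vertical_fov" (degrees; the focal length in pixels is half the picture's height over the tangent of half this angle, whatever the lens; pixels are square), "cx", "cy" (the principal point, pixels), "k1" (the pictures are not rectified: a ray, as slopes to the right and down, at radius r is drawn at 1 + k1 r^2 times it, then the intrinsics apply), "rvec" (rotation vector, rad) and "tvec" (3), from world to camera coordinates, as OpenCV has them. Camera axes: x right, y down, z forward; pixel columns grow to the right and rows downward; lengths in m; the calibration is good to about 2 mm. A picture is of the moment at which its call begins.
- env.job_done(): hands the job in; it is judged then, once.
Trained networks look in the newest picture that a camera, given by its name, has taken for a name from the list of things; names that differ only in an ending like _2 or _b are one class to them, and where a whole thing is asked for, a point or a joint stands for the part that bears it (a point fixed in the world has none). Each returns a list of dicts, best first, with "confidence" (0 to 1); they miss things now and then, are a little off and sometimes report something else, mostly with a low value. They report only what shows in the picture. A call takes as long as a camera call.
- find_in(camera, query): "centre" ([column, row] in pixels, amid what is visible of it).
- cut_out(camera, query): "mask" (420x560 bool, what is visible of it) and "centre" ([column, row] in pixels, amid what is visible of it).
The state is a dict: "time": time; "joints": joint angles; "qvel": joint speeds; "tau": joint torques, N m; "ee_pos": TCP position; "tcp_rot": TCP orientation; "force": force on the tool from outside, world axes, zero at the start; "torque": the same for the moment, N m; "gripper_width": opening from 0.0 (shut) to 1.0 (fully open); "finger_force": force on a finger pad.
Only numpy, scipy, OpenCV 4.12 (cv2) and the standard library are available. Lean on these libraries where they do the work, as an engineer would, in place of code of your own. Each camera call takes 0.05 s, during which the arm holds its last target. There are 200 camera calls.

## Working session

There is one attempt and no reset: what is moved stays moved. The work goes in short steps, Python scripts to look and compute and a shell command to move; the robot and the scene stay as the last step left them, time stands still between calls to the robot, and variables do not carry over. Pictures are saved under pics/ and viewed, at most 14 in all, crops included, and the job is handed in when it is done.

```bash
ls; mkdir -p pics; python3 - <<'E'
from station import readout, camera, env, find_in, cut_out
import cv2,numpy as np
print(readout.state())
for n in("top","side"):
    c=camera(n); cv2.imwrite(f"pics/{n}0.png",c["pixels"][:,:,::-1])
    print({k:v for k,v in c.items() if k not in("pixels","depth")})
    R=cv2.Rodrigues(np.array(c["rvec"]))[0]; print(-R.T@np.array(c["tvec"]),R[2])
    for q in("blank_1","pallet","ring","spanner","stand_top","offcut","sander","hole_a","pin_a"):
        try: print(n,q,[(round(d["confidence"],2),np.round(d["centre"]).tolist()) for d in find_in(n,q)])
        except Exception as e: print(q,e)
E
```

```text
pics
{'time': 0.0, 'joints': array([-1.17243738e+00,  3.53656460e-01,  1.63410999e+00, -5.03454398e-07,
        1.15520822e+00, -2.41305675e-03]), 'qvel': array([-6.65951615e-04,  4.86395518e-04, -9.54111905e-04,  5.42243022e-04,
       -7.08526716e-06,  1.43835646e-03]), 'tau': array([ 3.46835775e-03, -5.93834817e+01, -3.34216583e+01,  6.99837226e-02,
        2.33010692e-02, -1.01550911e-04]), 'ee_pos': array([ 0.24363376, -0.57502832,  0.21386884]), 'tcp_rot': array([[ 9.20760007e-01,  3.90129108e-01, -5.36517093e-04],
       [ 3.90129477e-01, -9.20759127e-01,  1.27362343e-03],
       [ 2.87456155e-06, -1.38201265e-03, -9.99999045e-01]]), 'force': array([ 0.01964928, -0.41874359,  0.06334418]), 'torque': array([-0.02177117, -0.01647649,  0.05975134]), 'finger_force': 0.0, 'gripper_width': 0.999484647686552}
{'vertical_fov': 57.941584909728014, 'cx': 280.9765317128205, 'cy': 208.96632840004432, 'k1': -0.05450756636200049, 'rvec': array([ 2.17923421, -2.15171669,  0.09412758]), 'tvec': array([-0.11245718,  0.57063282,  1.25059413])}
[ 0.44663055 -0.12063915  1.29931576] [ 0.09810398 
[... 402 characters left out ...]
0.57, [210.0, 210.0])]
{'vertical_fov': 45.786814145414915, 'cx': 280.1939823180796, 'cy': 214.1959899417457, 'k1': -0.09460600455990073, 'rvec': array([ 0.40535588, -2.6538885 ,  1.35493699]), 'tvec': array([0.48527514, 0.2279045 , 1.17813904])}
[0.2218007  0.92810158 0.87457185] [ 0.2391599  -0.77360768 -0.58679954]
side blank_1 [(0.87, [305.0, 305.0]), (0.7, [334.0, 193.0])]
side pallet [(0.57, [281.0, 225.0])]
side ring [(0.7, [282.0, 216.0])]
side spanner [(0.65, [308.0, 305.0]), (0.57, [246.0, 283.0])]
side stand_top [(0.75, [242.0, 296.0])]
side offcut [(0.66, [296.0, 184.0])]
side sander [(0.66, [170.0, 314.0])]
side hole_a [(0.93, [280.0, 217.0])]
side pin_a [(0.68, [246.0, 280.0])]
```

View pics/top0.png

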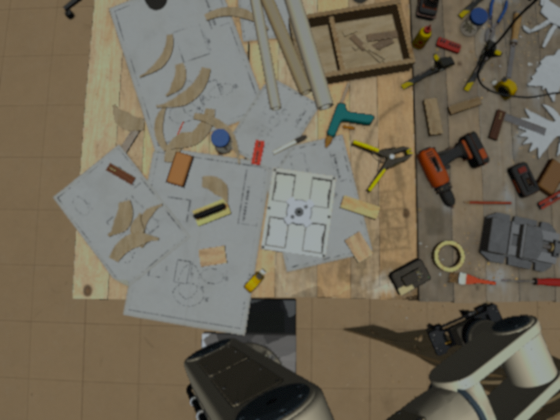

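View pics/side0.png

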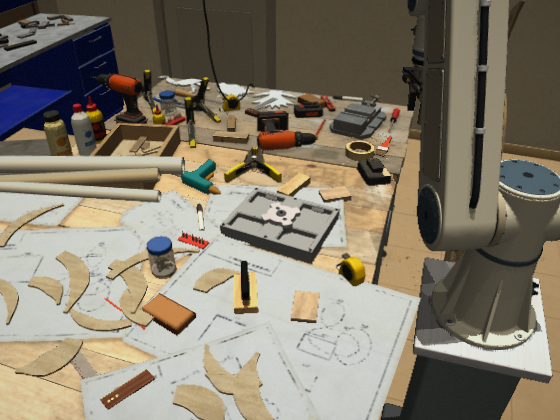

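The top view shows the pallet at (298,212), the spanner in its stand at (211,212), blanks at (213,256) and (357,247), the offcut at (360,207) and the sander at (180,169). The side view shows the same objects, so there are two blanks.

```bash
cat > h.py <<'E'
from station import readout, camera, env, find_in, cut_out
import cv2,numpy as np
def K(c):
    f=c["pixels"].shape[0]/2/np.tan(np.radians(c["vertical_fov"])/2)
    return np.array([[f,0,c["cx"]],[0,f,c["cy"]],[0,0,1]])
def dist(c): return np.array([c["k1"],0,0,0,0.])
def proj(c,P): return cv2.projectPoints(np.array(P,float).reshape(-1,3),np.array(c["rvec"]),np.array(c["tvec"]),K(c),dist(c))[0].reshape(-1,2)
def rays(c,uv):
    R=cv2.Rodrigues(np.array(c["rvec"]))[0]
    n=cv2.undistortPoints(np.array(uv,float).reshape(-1,1,2),K(c),dist(c)).reshape(-1,2)
    return -R.T@np.array(c["tvec"]), np.c_[n,np.ones(len(n))]@R
def onz(c,uv,z):
    o,d=rays(c,uv); return o+d*((z-o[2])/d[:,2])[:,None]
_g={}
def cloud(c):
    v,u=np.mgrid[:420,:560]; o,d=rays(c,np.c_[u.ravel(),v.ravel()])
    P=(o+d*c["depth"].reshape(-1,1)); P[c["depth"].ravel()==0]=np.nan
    return P.reshape(420,560,3)
def rect(P):
    (x,y),(w,h),a=cv2.minAreaRect(P[:,:2].astype(np.float32)*1000)
    if w>h: a+=90; w,h=h,w
    return np.round([x,y,w,h,(a-90+90)%180],1)  # mm; long side direction = a+90
E
python3 - <<'E'
from h import *
for n in("top","side"):
    c=camera(n); P=cloud(c); np.save(f"{n}_d.npy",c["depth"])
    for q in("blank_1","pallet","ring","spanner","offcut","sander","stand_top"):
        for d in cut_out(n,q):
            m=d["mask"]; p=P[m]; p=p[~np.isnan(p[:,0])]
            if len(p)<15: print(n,q,d["confidence"],len(p)); continue
            z=np.percentile(p[:,2],[10,50,90])*1000
            # border on plane of the median height
            uv=np.argwhere(m)[:,::-1]; w=onz(c,uv,z[1]/1000)
            print(n,q,round(d["confidence"],2),len(p),"z",z.round(0),"rect",rect(w), "cent",(w.mean(0)*1000).round(0))
E
```

```text
top blank_1 0.87 502 z [13. 17. 20.] rect [ 449.8 -364.2   62.6   93.3  122.1] cent [ 449. -364.   17.]
top blank_1 0.32 5288 z [19. 37. 48.] rect [ 562.4 -162.6  220.4  279.3   83. ] cent [ 561. -162.   37.]
top pallet 0.78 5237 z [20. 37. 48.] rect [ 563.4 -162.9  216.2  276.5   82.3] cent [ 562. -163.   37.]
top ring 0.78 611 z [47. 51. 55.] rect [ 562.2 -163.4   87.3   93.2  170.7] cent [ 562. -163.   51.]
top spanner 0.73 263 z [32. 73. 78.] rect [558.2 127.5  27.4 111.3  23.5] cent [559. 127.  73.]
top offcut 0.58 533 z [19. 23. 26.] rect [ 584.2 -369.    47.2  133.5  160.7] cent [ 584. -369.   23.]
top sander 0.67 664 z [21. 28. 31.] rect [704.5 244.4  73.1 113.6  73.7] cent [704. 245.  28.]
top stand_top 0.88 388 z [24. 29. 33.] rect [560.5 127.2  60.3 121.7  21. ] cent [558. 124.  29.]
side blank_1 0.77 794 z [14. 17. 20.] rect [405.2 129.1  61.6 103.8   8.9] cent [405. 132.  17.]
side blank_1 0.7 367 z [ 9. 15. 18.] rect [ 440.  -356.8   75.6   90.8  119.3] cent [ 440. -356.   15.]
side blank_1 0.59 5635 z [16. 34. 44.] rect [ 554.  -147.   261.2  296.7   81.6] cent [ 550. 
[... 320 characters left out ...]
e spanner 0.75 5597 z [16. 34. 44.] rect [ 554.8 -145.6  262.8  294.3   82.8] cent [ 548. -137.   34.]
side spanner 0.52 297 z [38. 74. 77.] rect [549.2 144.9  18.3 131.5  20.9] cent [548. 150.  74.]
side offcut 0.88 402 z [ 9. 21. 24.] rect [ 572.5 -363.2   62.4  136.4  157.9] cent [ 573. -361.   21.]
side offcut 0.18 5539 z [17. 34. 44.] rect [ 554.  -146.4  260.4  291.1   82.7] cent [ 549. -137.   34.]
side sander 0.64 1290 z [13. 27. 30.] rect [697.3 257.8  77.3 129.7  73.3] cent [695. 258.  27.]
side sander 0.48 292 z [55. 74. 77.] rect [549.7 143.5  18.4 128.8  20.9] cent [548. 149.  74.]
side stand_top 0.85 767 z [15. 29. 31.] rect [552.9 139.3  57.7 141.9  21.6] cent [549. 150.  29.]
```

```bash
python3 - <<'E'
from h import *
ims=[]
for n in("top","side"):
    c=camera(n); P=cloud(c)
    def pts(x,y,r,z0,z1):
        with np.errstate(invalid="ignore"):
            m=(np.hypot(P[...,0]-x,P[...,1]-y)<r)&(P[...,2]>z0)&(P[...,2]<z1)
        uv=np.argwhere(m)[:,::-1]; return onz(c,uv,np.nanmedian(P[m][:,2])),P[m]
    for q,a in dict(grip=(.558,.127,.08,.066,.09),stand=(.558,.127,.08,.020,.038),deckring=(.562,-.163,.062,.046,.06),deck=(.562,-.163,.19,.034,.046),
        b1=(.405,.129,.07,.012,.026),b2=(.45,-.364,.058,.012,.026),pal=(.562,-.163,.19,.03,.07)).items():
        w,p=pts(*a); print(n,q,len(w),"rect",rect(w),"z",(np.median(p[:,2])*1000).round(1),"mean",(w.mean(0)*1000).round(1))
    u,v=proj(c,[.562,-.163,.05])[0].astype(int); s=45
    ims.append(cv2.resize(c["pixels"][v-s:v+s,u-s:u+s,::-1],(400,400),interpolation=cv2.INTER_CUBIC))
    print(u,v)
cv2.imwrite("pics/ring0.png",np.hstack(ims))
E
```

```text
top grip 192 rect [560.6 128.2  18.9 111.2  22.2] z 75.5 mean [560.7 128.7  75.5]
top stand 493 rect [583.6 132.3 102.3 131.8  22.1] z 29.3 mean [571.6 120.6  29.3]
top deckring 586 rect [ 564.2 -158.    93.9  101.3  173.6] z 51.6 mean [ 563.4 -162.4   51.6]
top deck 2623 rect [ 563.3 -162.5  216.3  275.9   82.3] z 39.1 mean [ 561.1 -162.    39.1]
top b1 482 rect [412.4 124.4 101.7 109.9 149. ] z 17.3 mean [412.2 124.   17.3]
top b2 476 rect [ 449.5 -366.4   74.4   90.9  122.8] z 17.2 mean [ 450.4 -366.8   17.2]
top pal 3325 rect [ 559.6 -190.1  272.   275.7   82.3] z 39.7 mean [ 561.9 -162.1   39.7]
298 211
side grip 250 rect [552.5 138.7  16.5 116.   20.9] z 74.8 mean [552.7 139.3  74.8]
side stand 863 rect [580.1 140.2 107.6 141.5  22.5] z 28.9 mean [566.2 135.5  28.9]
side deckring 524 rect [ 556.9 -158.7   93.4  100.3  174.5] z 50.0 mean [ 555.9 -159.7   50. ]
side deck 2357 rect [ 556.3 -159.2  224.2  279.1   82.4] z 37.9 mean [ 552.1 -151.9   37.9]
side b1 744 rect [390.7 129.6  98.  105.3  17.3] z 17.5 mean [405.9 129.9  17.5]
side b2 320 rect [ 443.  -363.3   65.4   92.5  122.7] z 15.9 mean [ 442.9 -363.8   15.9]
side pal 3205 rect [ 555.9 -156.7  228.5  280.2   82.4] z 38.1 mean [ 553.6 -154.    38.1]
279 213
```

View pics/ring0.png

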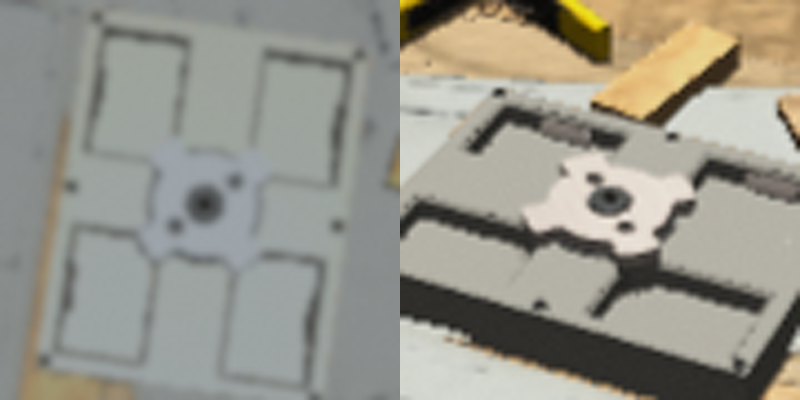

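The crop shows the ring's screw at about (204,204), with its holes at (235,181) and (176,226) in the top half. That puts the hole axis at -52.7°, so the ring is fully locked and the pallet y axis is at about 172°. I'll go above the spanner now.

```bash
python3 -m jog '[{"hand":60,"travel":[0.4,0.88,0],"rot":[0,0,0.9]},{"hand":60,"travel":[0.4,0.88,0],"rot":[0,0,0.9]},{"hand":60,"travel":[0.4,0.88,0],"rot":[0,0,0.9]},{"hand":60,"travel":[0.4,0.88,0],"rot":[0,0,0.9]},{"hand":60,"travel":[0.4,0.88,0],"rot":[0,0,0.9]},{"hand":60,"travel":[0.4,0.88,0],"rot":[0,0,0.9]},{"hand":60,"travel":[0.4,0.88,0],"rot":[0,0,0.9]},{"hand":60,"travel":[0.4,0.88,0],"rot":[0,0,0.9]},{"hand":60,"travel":[0.4,0.88,0],"rot":[0,0,0.9]},{"hand":60,"travel":[0.4,0.88,0],"rot":[0,0,0.9]},{"hand":60,"travel":[0.4,0.88,0],"rot":[0,0,0.9]},{"hand":60,"travel":[0.4,0.88,0],"rot":[0,0,0.9]},{"hand":60,"travel":[0.4,0.88,0],"rot":[0,0,0.9]},{"hand":60,"travel":[0.4,0.88,0],"rot":[0,0,0.9]},{"hand":60,"travel":[0.4,0.88,0],"rot":[0,0,0.9]},{"hand":60,"travel":[0.4,0.88,0],"rot":[0,0,0.9]},{"hand":60,"travel":[0.4,0.88,0],"rot":[0,0,0.9]},{"hand":60,"travel":[0.4,0.88,0],"rot":[0,0,0.9]},{"hand":60,"travel":[0.4,0.88,0],"rot":[0,0,0.9]},{"hand":60,"travel":[0,0,0],"rot":[0,0,0]}]' 3
cat > s.py <<'E'
from h import *
s=readout.state(); R=s["tcp_rot"]
print("t",round(s["time"],2),"pos",(s["ee_pos"]*1000).round(1),"yang",np.degrees(np.arctan2(R[1,1],R[0,1])).round(2),"z",R[:,2].round(4),"F",s["force"].round(1),"M",s["torque"].round(2),"w",round(s["gripper_width"]*91.9,1),"ff",round(s["finger_force"],1))
E
python3 s.py
```

```text
time: 3.57
ee_pos: [0.5505, 0.0988, 0.2149]
tcp_rot: [[-0.324, 0.946, 0.002], [0.946, 0.324, 0.002], [0.001, 0.003, -1.0]]
force: [-0.5, 0.3, 1.5]
gripper_width: 0.655
finger_force: 0.0
t 3.57 pos [550.5  98.8 214.9] yang 18.92 z [ 0.0025  0.0023 -1.    ] F [-0.5  0.3  1.5] M [-0.05 -0.08  0.02] w 60.2 ff 0.0
```

```bash
python3 -m jog '[{"hand":60,"travel":[0.13,0.37,-0.8],"rot":[0,0,0.33]},{"hand":60,"travel":[0.12,0.36,-0.8],"rot":[0,0,0.33]},{"hand":60,"travel":[0,0,-0.8],"rot":[0,0,0]},{"hand":60,"travel":[0,0,0],"rot":[0,0,0]},{"hand":60,"travel":[0,0,0],"rot":[0,0,0]},{"hand":60,"travel":[0,0,0],"rot":[0,0,0]}]'
python3 s.py
```

```text
time: 4.07
ee_pos: [0.5586, 0.1222, 0.12]
tcp_rot: [[-0.37, 0.929, 0.001], [0.929, 0.37, 0.0], [-0.0, 0.001, -1.0]]
force: [1.1, -0.1, 0.4]
gripper_width: 0.651
finger_force: 0.0
t 4.07 pos [558.6 122.2 120. ] yang 21.72 z [ 1.1e-03  1.0e-04 -1.0e+00] F [ 1.1 -0.1  0.4] M [-0.06 -0.09  0.02] w 59.8 ff 0.0
```

```bash
python3 -m jog '[{"hand":60,"travel":[0.05,0.15,-0.6],"rot":[0,0,0.1]},{"hand":60,"travel":[0,0,-0.6],"rot":[0,0,0]},{"hand":60,"travel":[0,0,-0.65],"rot":[0,0,0]},{"hand":60,"travel":[0,0,0],"rot":[0,0,0]},{"hand":60,"travel":[0,0,0],"rot":[0,0,0]},{"hand":15,"travel":[0,0,0],"rot":[0,0,0]},{"hand":15,"travel":[0,0,0],"rot":[0,0,0]},{"hand":15,"travel":[0,0,0],"rot":[0,0,0]},{"hand":15,"travel":[0,0,0],"rot":[0,0,0]},{"hand":15,"travel":[0,0,0],"rot":[0,0,0]},{"hand":15,"travel":[0,0,0],"rot":[0,0,0]},{"hand":15,"travel":[0,0,0],"rot":[0,0,0]},{"hand":15,"travel":[0,0,0],"rot":[0,0,0]}]' 8
python3 s.py
```

```text
time: 5.15
ee_pos: [0.56, 0.1286, 0.0449]
tcp_rot: [[-0.379, 0.925, 0.0], [0.925, 0.379, 0.0], [-0.0, 0.0, -1.0]]
force: [-1.3, 0.1, 3.2]
gripper_width: 0.194
finger_force: 8.0
t 5.15 pos [560.  128.6  44.9] yang 22.27 z [ 2.e-04  0.e+00 -1.e+00] F [-1.3  0.1  3.2] M [-0.08  0.05 -0.  ] w 17.8 ff 8.0
```

```bash
python3 -m jog '[{"hand":10,"travel":[0,0,0],"rot":[0,0,0]},{"hand":10,"travel":[0,0,0],"rot":[0,0,0]},{"hand":10,"travel":[0,0,0.3],"rot":[0,0,0]},{"hand":10,"travel":[0,0,0.6],"rot":[0,0,0]},{"hand":10,"travel":[0,0,0.6],"rot":[0,0,0]},{"hand":10,"travel":[0.01,-0.7,0],"rot":[0,0,0.3]},{"hand":10,"travel":[0.01,-0.7,0],"rot":[0,0,0.3]},{"hand":10,"travel":[0.01,-0.7,0],"rot":[0,0,0.3]},{"hand":10,"travel":[0.01,-0.7,0],"rot":[0,0,0.3]},{"hand":10,"travel":[0.01,-0.7,0],"rot":[0,0,0.3]},{"hand":10,"travel":[0.01,-0.7,0],"rot":[0,0,0.3]},{"hand":10,"travel":[0.01,-0.7,0],"rot":[0,0,0.3]},{"hand":10,"travel":[0.01,-0.7,0],"rot":[0,0,0.3]},{"hand":10,"travel":[0,-0.7,0],"rot":[0,0,0.3]},{"hand":10,"travel":[0,-0.7,0],"rot":[0,0,0.3]},{"hand":10,"travel":[0,-0.27,0],"rot":[0,0,0]},{"hand":10,"travel":[0,0,0],"rot":[0,0,0]},{"hand":10,"travel":[0,0,0],"rot":[0,0,0]},{"hand":10,"travel":[0,0,0],"rot":[0,0,0]},{"hand":10,"travel":[0,0,0],"rot":[0,0,0]}]' 45
python3 s.py
python3 - <<'E'
from h import *
ims=[]
for n in("top","side"):
    c=camera(n)
    u,v=proj(c,[.562,-.163,.07])[0].astype(int); s=45; print(n,u,v)
    ims.append(cv2.resize(c["pixels"][v-s:v+s,u-s:u+s,::-1],(400,400),interpolation=cv2.INTER_CUBIC))
    print([(q,[(round(d["confidence"],2),np.round(d["centre"],1).tolist()) for d in find_in(n,q)]) for q in("pin_a","hole_a")])
cv2.imwrite("pics/ring1.png",np.hstack(ims))
E
```

```text
time: 6.82
ee_pos: [0.5629, -0.161, 0.1046]
tcp_rot: [[-0.606, 0.795, -0.0], [0.795, 0.606, 0.0], [0.001, -0.0, -1.0]]
force: [-0.6, 0.3, -2.1]
gripper_width: 0.193
finger_force: 45.0
t 6.82 pos [ 562.9 -161.   104.6] yang 37.31 z [-4.e-04  4.e-04 -1.e+00] F [-0.6  0.3 -2.1] M [-0.   -0.12  0.02] w 17.8 ff 45.0
top 298 210
[('pin_a', [(0.5, [287.8, 214.8])]), ('hole_a', [(0.62, [291.5, 222.5])])]
side 279 207
[('pin_a', [(0.63, [283.5, 200.6]), (0.45, [300.4, 182.3])]), ('hole_a', [(0.95, [279.4, 216.0])])]
```

View pics/ring1.png

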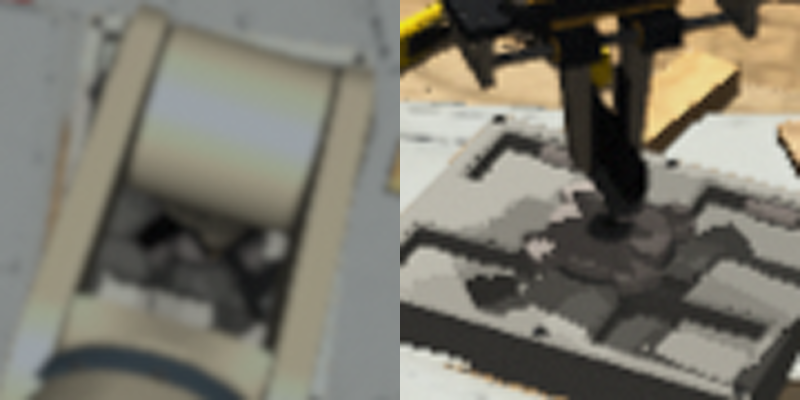

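```bash
python3 -m jog '[{"hand":10,"travel":[0.01,-0.035,-0.3],"rot":[0,0,0]},{"hand":10,"travel":[0,0,-0.3],"rot":[0,0,0]},{"hand":10,"travel":[0,0,-0.05],"rot":[0,0,0]},{"hand":10,"travel":[0,0,-0.05],"rot":[0,0,0]},{"hand":10,"travel":[0,0,-0.05],"rot":[0,0,0]},{"hand":10,"travel":[0,0,0],"rot":[0,0,0]},{"hand":10,"travel":[0,0,0],"rot":[0,0,0]}]'
python3 s.py
```

```text
time: 7.7
ee_pos: [0.5635, -0.1638, 0.0746]
tcp_rot: [[-0.605, 0.796, 0.0], [0.796, 0.605, -0.0], [-0.0, 0.0, -1.0]]
force: [1.1, -0.0, -2.0]
gripper_width: 0.191
finger_force: 45.0
t 7.7 pos [ 563.5 -163.8   74.6] yang 37.26 z [ 1.e-04 -0.e+00 -1.e+00] F [ 1.1 -0.  -2. ] M [ 0.   -0.11  0.01] w 17.5 ff 45.0
```

```bash
python3 -m jog '[{"hand":10,"travel":[0,0.02,-0.05],"rot":[0,0,0]},{"hand":10,"travel":[0,0,-0.04],"rot":[0,0,0]},{"hand":10,"travel":[0,0,0],"rot":[0,0,0]},{"hand":10,"travel":[0,0,0],"rot":[0,0,0]}]'
python3 s.py
```

```text
time: 8.03
ee_pos: [0.5629, -0.163, 0.0707]
tcp_rot: [[-0.606, 0.796, -0.001], [0.796, 0.606, -0.0], [0.0, -0.001, -1.0]]
force: [-1.6, -2.7, -4.5]
gripper_width: 0.194
finger_force: 45.0
t 8.03 pos [ 562.9 -163.    70.7] yang 37.28 z [-9.e-04 -3.e-04 -1.e+00] F [-1.6 -2.7 -4.5] M [-0.68  0.27  0.11] w 17.8 ff 45.0
```

```bash
python3 -m jog '[{"hand":10,"travel":[0,0,0],"rot":[0,0,0.6]},{"hand":10,"travel":[0,0,0],"rot":[0,0,0.6]},{"hand":10,"travel":[0,0,0],"rot":[0,0,0.6]},{"hand":10,"travel":[0,0,0],"rot":[0,0,0.6]},{"hand":10,"travel":[0,0,0],"rot":[0,0,0.6]},{"hand":10,"travel":[0,0,0],"rot":[0,0,0.6]},{"hand":10,"travel":[0,0,0],"rot":[0,0,0.6]},{"hand":10,"travel":[0,0,0],"rot":[0,0,0.6]},{"hand":10,"travel":[0,0,0],"rot":[0,0,0.6]},{"hand":10,"travel":[0,0,0],"rot":[0,0,0.6]},{"hand":10,"travel":[0,0,0],"rot":[0,0,0.6]},{"hand":10,"travel":[0,0,0],"rot":[0,0,0.6]},{"hand":10,"travel":[0,0,0],"rot":[0,0,0.6]},{"hand":10,"travel":[0,0,0],"rot":[0,0,0.6]},{"hand":10,"travel":[0,0,0],"rot":[0,0,0.6]},{"hand":10,"travel":[0,0,0],"rot":[0,0,0]},{"hand":10,"travel":[0,0,0],"rot":[0,0,0]}]'
python3 s.py
```

```text
time: 9.45
ee_pos: [0.5627, -0.163, 0.0708]
tcp_rot: [[-0.991, 0.135, -0.001], [0.135, 0.991, 0.0], [0.001, -0.0, -1.0]]
force: [-3.8, -3.1, -2.7]
gripper_width: 0.191
finger_force: 45.0
t 9.45 pos [ 562.7 -163.    70.8] yang 82.23 z [-1.3e-03  1.0e-04 -1.0e+00] F [-3.8 -3.1 -2.7] M [-0.67  0.55 -0.12] w 17.5 ff 45.0
```

```bash
python3 -m jog '[{"hand":10,"travel":[0,0,-0.01],"rot":[0,0,0.4]},{"hand":10,"travel":[0,0,-0.01],"rot":[0,0,0.4]},{"hand":10,"travel":[0,0,0],"rot":[0,0,0.2]},{"hand":10,"travel":[0,0,0],"rot":[0,0,0]},{"hand":10,"travel":[0,0,0],"rot":[0,0,0]},{"hand":10,"travel":[0,0,0],"rot":[0,0,0]}]'
python3 s.py
```

```text
time: 9.95
ee_pos: [0.5633, -0.1631, 0.0702]
tcp_rot: [[-0.999, 0.049, -0.0], [0.049, 0.999, -0.0], [0.0, -0.0, -1.0]]
force: [-2.8, -4.1, -2.1]
gripper_width: 0.194
finger_force: 45.0
t 9.95 pos [ 563.3 -163.1   70.2] yang 87.18 z [-1.e-04 -3.e-04 -1.e+00] F [-2.8 -4.1 -2.1] M [-0.82  0.48 -0.35] w 17.8 ff 45.0
```

```bash
python3 -m jog '[{"hand":10,"travel":[0,0,-0.02],"rot":[0,0,0.2]},{"hand":10,"travel":[0,0,-0.02],"rot":[0,0,0.2]},{"hand":10,"travel":[0,0,0],"rot":[0,0,0]},{"hand":10,"travel":[0,0,0],"rot":[0,0,0]},{"hand":10,"travel":[0,0,0],"rot":[0,0,0]},{"hand":10,"travel":[0,0,0],"rot":[0,0,0]}]'
python3 s.py
```

```text
time: 10.45
ee_pos: [0.5636, -0.1632, 0.0697]
tcp_rot: [[-1.0, 0.016, 0.001], [0.016, 1.0, -0.0], [-0.001, 0.0, -1.0]]
force: [-6.1, -3.6, 9.5]
gripper_width: 0.194
finger_force: 45.5
t 10.45 pos [ 563.6 -163.2   69.7] yang 89.11 z [ 6.e-04 -0.e+00 -1.e+00] F [-6.1 -3.6  9.5] M [-0.64  1.11 -0.94] w 17.8 ff 45.5
```

```bash
python3 -m jog '[{"hand":10,"travel":[0,0,0],"rot":[0,0,-0.6]},{"hand":10,"travel":[0,0,0.3],"rot":[0,0,0]},{"hand":10,"travel":[0,0,0.6],"rot":[0,0,0]},{"hand":10,"travel":[0,0.52,0],"rot":[0,0,-0.91]},{"hand":10,"travel":[0,0.52,0],"rot":[0,0,-0.91]},{"hand":10,"travel":[0,0.52,0],"rot":[0,0,-0.91]},{"hand":10,"travel":[0,0.52,0],"rot":[0,0,-0.91]},{"hand":10,"travel":[0,0.52,0],"rot":[0,0,-0.91]},{"hand":10,"travel":[0,0.52,0],"rot":[0,0,-0.91]},{"hand":10,"travel":[0,0.52,0],"rot":[0,0,-0.91]},{"hand":10,"travel":[0,0.52,0],"rot":[0,0,-0.91]},{"hand":10,"travel":[0,0.52,0],"rot":[0,0,-0.91]},{"hand":10,"travel":[0,0.52,0],"rot":[0,0,-0.91]},{"hand":10,"travel":[0,0.52,0],"rot":[0,0,-0.91]},{"hand":10,"travel":[0,0.52,0],"rot":[0,0,-0.91]},{"hand":10,"travel":[-0.05,0.52,0],"rot":[0,0,-0.91]},{"hand":10,"travel":[-0.05,0.52,0],"rot":[0,0,-0.91]},{"hand":10,"travel":[0,0,0],"rot":[0,0,0]},{"hand":10,"travel":[0,0,0],"rot":[0,0,0]},{"hand":10,"travel":[0,0,0],"rot":[0,0,0]}]'
python3 s.py
```

```text
time: 12.12
ee_pos: [0.5597, 0.1285, 0.1051]
tcp_rot: [[-0.386, 0.922, 0.001], [0.922, 0.386, 0.0], [-0.0, 0.001, -1.0]]
force: [0.4, -0.7, -2.3]
gripper_width: 0.194
finger_force: 45.0
t 12.12 pos [559.7 128.5 105.1] yang 22.71 z [ 7.e-04  3.e-04 -1.e+00] F [ 0.4 -0.7 -2.3] M [-0.05 -0.12 -0.02] w 17.8 ff 45.0
```

```bash
python3 -m jog '[{"hand":10,"travel":[0.01,0,-0.6],"rot":[0,0,-0.08]},{"hand":10,"travel":[0,0,-0.5],"rot":[0,0,0]},{"hand":10,"travel":[0,0,-0.15],"rot":[0,0,0]},{"hand":10,"travel":[0,0,-0.1],"rot":[0,0,0]},{"hand":10,"travel":[0,0,0],"rot":[0,0,0]},{"hand":10,"travel":[0,0,0],"rot":[0,0,0]}]'
python3 s.py
python3 - <<'E'
from h import *
ims=[]
for n in("top","side"):
    c=camera(n)
    u,v=proj(c,[.562,-.163,.05])[0].astype(int); s=45; print(n,u,v)
    ims.append(cv2.resize(c["pixels"][v-s:v+s,u-s:u+s,::-1],(400,400),interpolation=cv2.INTER_CUBIC))
cv2.imwrite("pics/ring2.png",np.hstack(ims))
E
```

```text
time: 12.62
ee_pos: [0.5604, 0.1281, 0.0513]
tcp_rot: [[-0.377, 0.926, 0.001], [0.926, 0.377, 0.0], [-0.0, 0.001, -1.0]]
force: [0.5, 0.1, -1.9]
gripper_width: 0.19
finger_force: 45.0
t 12.62 pos [560.4 128.1  51.3] yang 22.16 z [ 7.e-04  2.e-04 -1.e+00] F [ 0.5  0.1 -1.9] M [-0.03 -0.11  0.02] w 17.4 ff 45.0
top 298 211
side 279 213
```

View pics/ring2.png

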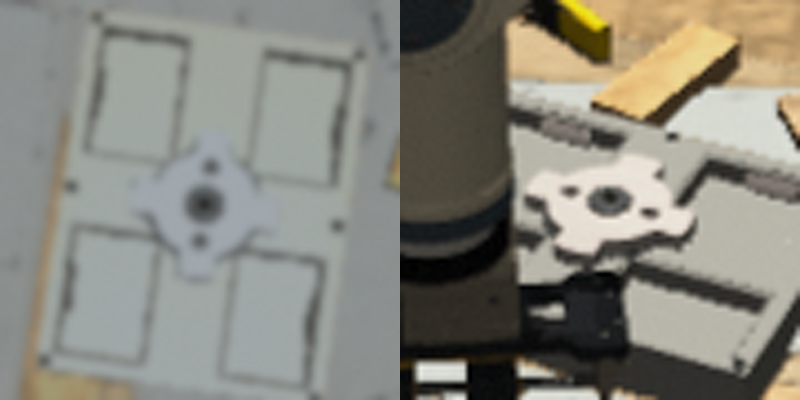

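Ring 2 view: the ring is at its free stop, with the holes at (211,167) and (199,241) lying along the pallet's long axis and the lugs clear of the pockets. I'll park the spanner.

```bash
python3 -m jog '[{"hand":10,"travel":[0,0,-0.07],"rot":[0,0,0]},{"hand":10,"travel":[0,0,-0.06],"rot":[0,0,0]},{"hand":10,"travel":[0,0,0],"rot":[0,0,0]},{"hand":10,"travel":[0,0,0],"rot":[0,0,0]}]'
python3 s.py
```

```text
time: 13.05
ee_pos: [0.5597, 0.1284, 0.0453]
tcp_rot: [[-0.377, 0.926, -0.0], [0.926, 0.377, -0.0], [0.0, -0.0, -1.0]]
force: [-0.3, -0.6, -1.6]
gripper_width: 0.19
finger_force: 45.0
t 13.05 pos [559.7 128.4  45.3] yang 22.17 z [-2.e-04 -0.e+00 -1.e+00] F [-0.3 -0.6 -1.6] M [-0.   -0.11  0.  ] w 17.5 ff 45.0
```

```bash
python3 -m jog '[{"hand":10,"travel":[0,0,-0.04],"rot":[0,0,0]},{"hand":10,"travel":[0,0,0],"rot":[0,0,0]},{"hand":60,"travel":[0,0,0],"rot":[0,0,0]},{"hand":60,"travel":[0,0,0],"rot":[0,0,0]},{"hand":60,"travel":[0,0,0],"rot":[0,0,0]},{"hand":60,"travel":[0,0,0],"rot":[0,0,0]},{"hand":60,"travel":[0,0,0.5],"rot":[0,0,0]},{"hand":60,"travel":[0,0,0.9],"rot":[0,0,0]},{"hand":60,"travel":[0,0,0.9],"rot":[0,0,0]},{"hand":85,"travel":[0,-0.7,0.7],"rot":[0,0,0]},{"hand":85,"travel":[0,-1,0],"rot":[0,0,0]},{"hand":85,"travel":[0,-1,0],"rot":[0,0,0]},{"hand":85,"travel":[0,-1,0],"rot":[0,0,0]},{"hand":85,"travel":[0,-1,0],"rot":[0,0,0]},{"hand":85,"travel":[0,-1,0],"rot":[0,0,0]},{"hand":85,"travel":[0,0,0],"rot":[0,0,0]}]' 20
cat > look.py <<'E'
from h import *
for n in("top","side"):
    c=camera(n); P=cloud(c)
    for q,zz in(("blank_1",.018),("spanner",None),("pallet",.04)):
        for d in cut_out(n,q):
            m=d["mask"]; p=P[m]; z=np.nanmedian(p[:,2])
            uv=np.argwhere(m&(abs(P[...,2]-z)<.012))[:,::-1]
            if len(uv)>20: print(n,q,round(d["confidence"],2),len(uv),"z",round(z*1000),"rect",rect(onz(c,uv,zz or z)))
E
python3 s.py; python3 look.py
```

```text
time: 14.38
ee_pos: [0.5598, -0.1056, 0.1639]
tcp_rot: [[-0.374, 0.927, 0.001], [0.927, 0.374, -0.002], [-0.002, -0.0, -1.0]]
force: [-0.6, 0.1, -0.9]
gripper_width: 0.925
finger_force: 0.0
t 14.38 pos [ 559.8 -105.6  163.9] yang 21.96 z [ 7.0e-04 -2.2e-03 -1.0e+00] F [-0.6  0.1 -0.9] M [ 0.01 -0.07 -0.02] w 85.0 ff 0.0
top blank_1 0.68 458 z 17 rect [413.3 123.6  60.1  91.4   8.4]
top blank_1 0.6 460 z 17 rect [ 448.8 -366.3   60.3   89.   122.3]
top spanner 0.47 182 z 74 rect [561.2 127.   18.9 108.2  21.4]
top pallet 0.92 2080 z 28 rect [ 563.  -162.6  216.   274.9   82.2]
side blank_1 0.7 398 z 15 rect [ 440.7 -354.4   78.7   95.3  121.1]
side blank_1 0.61 793 z 17 rect [405.9 131.4  60.4 101.5   9.8]
side blank_1 0.48 3348 z 34 rect [ 563.  -178.9  241.3  289.8   82.4]
side spanner 0.85 238 z 74 rect [551.6 141.2  16.4 115.4  20.9]
side spanner 0.27 581 z 50 rect [ 555.7 -157.7   94.4  100.1   37.7]
side pallet 0.82 3346 z 34 rect [ 554.2 -150.5  235.1  282.2   82.4]
side pallet 0.65 808 z 17 rect [400.5 152.8  62.  100.5  11.6]
```

```bash
python3 -m jog '[{"hand":85,"travel":[-0.46,0.71,0],"rot":[0,0,-0.34]},{"hand":85,"travel":[-0.46,0.71,0],"rot":[0,0,-0.34]},{"hand":85,"travel":[-0.46,0.71,0],"rot":[0,0,-0.34]},{"hand":85,"travel":[-0.46,0.71,0],"rot":[0,0,-0.34]},{"hand":85,"travel":[-0.46,0.71,0],"rot":[0,0,-0.34]},{"hand":85,"travel":[-0.46,0.71,-0.5],"rot":[0,0,-0.34]},{"hand":85,"travel":[-0.46,0.71,-0.9],"rot":[0,0,-0.34]},{"hand":85,"travel":[-0.46,0.71,-0.6],"rot":[0,0,-0.34]},{"hand":85,"travel":[0,0,-0.6],"rot":[0,0,0]},{"hand":85,"travel":[0,0,0],"rot":[0,0,0]},{"hand":85,"travel":[0,0,0],"rot":[0,0,0]},{"hand":85,"travel":[0,0,0],"rot":[0,0,0]},{"hand":85,"travel":[0,0,0],"rot":[0,0,0]}]'
python3 s.py
```

```text
time: 15.87
ee_pos: [0.4171, 0.123, 0.0668]
tcp_rot: [[-0.148, 0.989, 0.002], [0.989, 0.148, 0.001], [0.0, 0.002, -1.0]]
force: [0.1, -0.7, 0.9]
gripper_width: 0.925
finger_force: 0.0
t 15.87 pos [417.1 123.   66.8] yang 8.53 z [ 2.4e-03  7.0e-04 -1.0e+00] F [ 0.1 -0.7  0.9] M [ 0.01 -0.09  0.02] w 85.0 ff 0.0
```

```bash
python3 -m jog '[{"hand":85,"travel":[-0.09,0.01,-0.5],"rot":[0,0,0]},{"hand":85,"travel":[0,0,-0.5],"rot":[0,0,0]},{"hand":85,"travel":[0,0,-0.38],"rot":[0,0,0]},{"hand":85,"travel":[0,0,0],"rot":[0,0,0]},{"hand":85,"travel":[0,0,0],"rot":[0,0,0]},{"hand":55,"travel":[0,0,0],"rot":[0,0,0]},{"hand":55,"travel":[0,0,0],"rot":[0,0,0]},{"hand":55,"travel":[0,0,0],"rot":[0,0,0]},{"hand":55,"travel":[0,0,0],"rot":[0,0,0]},{"hand":55,"travel":[0,0,0],"rot":[0,0,0]},{"hand":55,"travel":[0,0,0],"rot":[0,0,0]}]' 20
python3 s.py
```

```text
time: 16.78
ee_pos: [0.4124, 0.1236, 0.0109]
tcp_rot: [[-0.149, 0.989, 0.001], [0.989, 0.149, 0.0], [0.0, 0.001, -1.0]]
force: [-1.6, -1.2, 8.9]
gripper_width: 0.649
finger_force: 20.0
t 16.78 pos [412.4 123.6  10.9] yang 8.58 z [ 9.e-04  2.e-04 -1.e+00] F [-1.6 -1.2  8.9] M [-0.22  0.16 -0.04] w 59.6 ff 20.0
```

```bash
python3 -m jog '[{"hand":50,"travel":[0,0,0.4],"rot":[0,0,0]},{"hand":50,"travel":[0,0,0.9],"rot":[0,0,0]},{"hand":50,"travel":[0.13,-0.335,0.9],"rot":[0,0,0.92]},{"hand":50,"travel":[0.13,-0.335,0],"rot":[0,0,0.92]},{"hand":50,"travel":[0.13,-0.335,0],"rot":[0,0,0.92]},{"hand":50,"travel":[0.13,-0.335,0],"rot":[0,0,0.92]},{"hand":50,"travel":[0.13,-0.335,0],"rot":[0,0,0.92]},{"hand":50,"travel":[0.13,-0.335,0],"rot":[0,0,0.92]},{"hand":50,"travel":[0.13,-0.335,0],"rot":[0,0,0.92]},{"hand":50,"travel":[0.13,-0.335,0],"rot":[0,0,0.92]},{"hand":50,"travel":[0.13,-0.335,0],"rot":[0,0,0.92]},{"hand":50,"travel":[0.13,-0.335,0],"rot":[0,0,0.92]},{"hand":50,"travel":[0.13,-0.335,0],"rot":[0,0,0.92]},{"hand":50,"travel":[0.13,-0.335,0],"rot":[0,0,0.92]},{"hand":50,"travel":[0.13,-0.335,0],"rot":[0,0,0.92]},{"hand":50,"travel":[0.13,-0.335,0],"rot":[0,0,0.92]},{"hand":50,"travel":[0.13,-0.335,0],"rot":[0,0,0.92]},{"hand":50,"travel":[0.13,-0.335,0],"rot":[0,0,0.92]},{"hand":50,"travel":[0,0,0],"rot":[0,0,0]},{"hand":50,"travel":[0,0,0],"rot":[0,0,0]}]' 25
python3 s.py
```

```text
time: 18.45
ee_pos: [0.495, -0.0912, 0.0983]
tcp_rot: [[-0.99, 0.139, -0.0], [0.139, 0.99, 0.0], [0.0, 0.0, -1.0]]
force: [-0.9, 0.4, -1.5]
gripper_width: 0.648
finger_force: 25.0
t 18.45 pos [495.  -91.2  98.3] yang 81.99 z [-1.e-04  1.e-04 -1.e+00] F [-0.9  0.4 -1.5] M [ 0.08 -0.15 -0.02] w 59.6 ff 25.0
```

```bash
python3 -m jog '[{"hand":50,"travel":[0.035,0.005,-0.6],"rot":[0,0,0.04]},{"hand":50,"travel":[0,0,-0.45],"rot":[0,0,0]},{"hand":50,"travel":[0,0,-0.1],"rot":[0,0,0]},{"hand":50,"travel":[0,0,-0.1],"rot":[0,0,0]},{"hand":50,"travel":[0,0,-0.05],"rot":[0,0,0]},{"hand":50,"travel":[0,0,0],"rot":[0,0,0]},{"hand":50,"travel":[0,0,0],"rot":[0,0,0]}]'
python3 s.py
```

```text
time: 19.03
ee_pos: [0.4962, -0.0907, 0.0467]
tcp_rot: [[-0.991, 0.133, -0.0], [0.133, 0.991, -0.0], [0.0, -0.0, -1.0]]
force: [-3.1, -3.6, -1.7]
gripper_width: 0.648
finger_force: 25.0
t 19.03 pos [496.2 -90.7  46.7] yang 82.35 z [-5.e-04 -4.e-04 -1.e+00] F [-3.1 -3.6 -1.7] M [-0.68  0.32 -0.08] w 59.5 ff 25.0
```

```bash
python3 -m jog '[{"hand":50,"travel":[0,0,-0.05],"rot":[0,0,0]},{"hand":50,"travel":[0,0,-0.04],"rot":[0,0,0]},{"hand":50,"travel":[0,0,0],"rot":[0,0,0]},{"hand":75,"travel":[0,0,0],"rot":[0,0,0]},{"hand":75,"travel":[0,0,0],"rot":[0,0,0]},{"hand":75,"travel":[0,0,0],"rot":[0,0,0]},{"hand":75,"travel":[0,0,0],"rot":[0,0,0]},{"hand":75,"travel":[0,0,0.4],"rot":[0,0,0]},{"hand":75,"travel":[0,0,0.4],"rot":[0,0,0]},{"hand":0,"travel":[0.03,0.2,0],"rot":[0,0,0]},{"hand":0,"travel":[0,0,0],"rot":[0,0,0]},{"hand":0,"travel":[0,0,0],"rot":[0,0,0]},{"hand":0,"travel":[0,0,0],"rot":[0,0,0]},{"hand":0,"travel":[0,0,0],"rot":[0,0,0]},{"hand":0,"travel":[0,0,0],"rot":[0,0,0]},{"hand":0,"travel":[0,0,0],"rot":[0,0,0]},{"hand":0,"travel":[0,0,0],"rot":[0,0,0]}]'
python3 s.py
```

```text
time: 20.45
ee_pos: [0.4976, -0.0828, 0.0744]
tcp_rot: [[-0.991, 0.133, -0.0], [0.133, 0.991, 0.0], [0.0, -0.0, -1.0]]
force: [-0.0, 0.1, 0.1]
gripper_width: 0.255
finger_force: 0.0
t 20.45 pos [497.6 -82.8  74.4] yang 82.36 z [-5.e-04  1.e-04 -1.e+00] F [-0.   0.1  0.1] M [ 0.02 -0.14  0.01] w 23.5 ff 0.0
```

```bash
python3 -m jog '[{"hand":0,"travel":[0,0,-0.3],"rot":[0,0,0]},{"hand":0,"travel":[0,0,-0.1],"rot":[0,0,0]},{"hand":0,"travel":[0,0,-0.1],"rot":[0,0,0]},{"hand":0,"travel":[0,0,-0.1],"rot":[0,0,0]},{"hand":0,"travel":[0,0,-0.1],"rot":[0,0,0]},{"hand":0,"travel":[0,0,-0.1],"rot":[0,0,0]},{"hand":0,"travel":[0,0,-0.05],"rot":[0,0,0]},{"hand":0,"travel":[0,0,0],"rot":[0,0,0]},{"hand":0,"travel":[0,0,0],"rot":[0,0,0]}]'
python3 s.py
```

```text
time: 21.2
ee_pos: [0.4977, -0.0828, 0.0405]
tcp_rot: [[-0.991, 0.133, -0.0], [0.133, 0.991, -0.0], [0.0, -0.0, -1.0]]
force: [0.4, 0.3, 1.0]
gripper_width: 0.005
finger_force: 0.0
t 21.2 pos [497.7 -82.8  40.5] yang 82.37 z [-1.e-04 -1.e-04 -1.e+00] F [0.4 0.3 1. ] M [ 0.04 -0.16 -0.06] w 0.4 ff 0.0
```

```bash
python3 -m jog '[{"hand":0,"travel":[0,0,-0.03],"rot":[0,0,0]},{"hand":0,"travel":[0,0,-0.02],"rot":[0,0,0]},{"hand":0,"travel":[0,0,0],"rot":[0,0,0]},{"hand":0,"travel":[0,0,0],"rot":[0,0,0]}]'
python3 s.py
```

```text
time: 21.53
ee_pos: [0.4979, -0.0828, 0.0403]
tcp_rot: [[-0.991, 0.133, 0.0], [0.133, 0.991, -0.0], [-0.0, -0.0, -1.0]]
force: [-7.5, 1.1, 26.3]
gripper_width: 0.001
finger_force: 13.2
t 21.53 pos [497.9 -82.8  40.3] yang 82.37 z [ 3.e-04 -2.e-04 -1.e+00] F [-7.5  1.1 26.3] M [ 0.28  1.25 -0.09] w 0.1 ff 13.2
```

```bash
python3 -m jog '[{"hand":0,"travel":[0,0,0.6],"rot":[0,0,0]},{"hand":85,"travel":[0,0,0.9],"rot":[0,0,-1]},{"hand":85,"travel":[0,-0.2,0.9],"rot":[0,0,-1]},{"hand":85,"travel":[0,-0.2,0],"rot":[0,0,-1]},{"hand":85,"travel":[0,-0.2,0],"rot":[0,0,-1]},{"hand":85,"travel":[0,-0.2,0],"rot":[0,0,-1]},{"hand":85,"travel":[0,-0.2,0],"rot":[0,0,-1]},{"hand":85,"travel":[0,-0.2,0],"rot":[0,0,-1]},{"hand":85,"travel":[0,-0.2,0],"rot":[0,0,-1]},{"hand":85,"travel":[0,0,0],"rot":[0,0,-1]},{"hand":85,"travel":[0,0,0],"rot":[0,0,-1]},{"hand":85,"travel":[0,0,0],"rot":[0,0,-1]},{"hand":85,"travel":[0,0,0],"rot":[0,0,-1]},{"hand":85,"travel":[0,0,0],"rot":[0,0,-1]},{"hand":85,"travel":[0,0,0],"rot":[0,0,-1]},{"hand":85,"travel":[0,0,0],"rot":[0,0,-1]},{"hand":85,"travel":[0,0,0],"rot":[0,0,-1]},{"hand":85,"travel":[0,0,0],"rot":[0,0,-1]},{"hand":85,"travel":[0,0,0],"rot":[0,0,-1]},{"hand":85,"travel":[0,0,0],"rot":[0,0,-1]}]'
python3 s.py; python3 look.py; python3 - <<'E'
from h import *
c=camera("top"); cv2.imwrite("pics/top3.png",cv2.resize(c["pixels"][130:310,120:400,::-1],(784,504),interpolation=cv2.INTER_CUBIC))
E
```

```text
time: 23.2
ee_pos: [0.4976, -0.1387, 0.1345]
tcp_rot: [[0.223, 0.975, -0.0], [0.975, -0.223, -0.0], [-0.0, -0.0, -1.0]]
force: [0.3, 0.1, -0.7]
gripper_width: 0.92
finger_force: 0.0
t 23.2 pos [ 497.6 -138.7  134.5] yang -12.88 z [-1.e-04 -1.e-04 -1.e+00] F [ 0.3  0.1 -0.7] M [-0.07 -0.07 -0.02] w 84.6 ff 0.0
top blank_1 0.74 474 z 17 rect [ 450.6 -365.7   61.    89.8  121.2]
top spanner 0.74 190 z 75 rect [561.  127.5  19.3 109.3  21.7]
top pallet 0.82 1379 z 35 rect [ 563.3 -162.5  216.2  275.7   82.3]
side blank_1 0.79 537 z 38 rect [ 495.1 -113.4   70.5   97.8   84.9]
side blank_1 0.71 377 z 15 rect [ 439.9 -354.6   77.7   93.9  122.4]
side spanner 0.72 259 z 74 rect [552.8 137.9  16.6 116.4  20.9]
side pallet 0.98 2936 z 35 rect [ 554.2 -150.7  232.7  282.2   82.2]
```

View pics/top3.png

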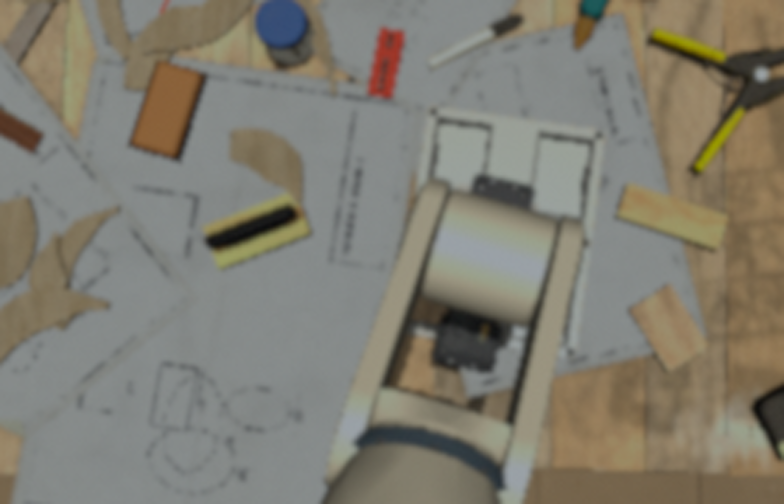

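Top view: blank 2 is at crop (668,327), undisturbed. The spanner is parked at (255,229), the offcut at (672,217), and the first blank is seen in the lower-left pocket. I'll go for blank 2.

```bash
python3 -m jog '[{"hand":85,"travel":[-0.12,-0.57,0],"rot":[0,0,-0.9]},{"hand":85,"travel":[-0.12,-0.57,0],"rot":[0,0,-0.9]},{"hand":85,"travel":[-0.12,-0.57,0],"rot":[0,0,-0.9]},{"hand":85,"travel":[-0.12,-0.57,0],"rot":[0,0,-0.9]},{"hand":85,"travel":[-0.12,-0.57,0],"rot":[0,0,-0.9]},{"hand":85,"travel":[-0.12,-0.57,0],"rot":[0,0,-0.9]},{"hand":85,"travel":[-0.12,-0.57,-0.4],"rot":[0,0,-0.9]},{"hand":85,"travel":[-0.12,-0.57,-0.4],"rot":[0,0,-0.9]},{"hand":85,"travel":[-0.12,-0.57,-0.4],"rot":[0,0,-0.9]},{"hand":85,"travel":[-0.12,-0.57,-0.4],"rot":[0,0,-0.9]},{"hand":85,"travel":[0,0,0],"rot":[0,0,0]},{"hand":85,"travel":[0,0,0],"rot":[0,0,0]},{"hand":85,"travel":[0,0,0],"rot":[0,0,0]},{"hand":85,"travel":[0,0,0],"rot":[0,0,0]}]'
python3 s.py
```

```text
time: 24.82
ee_pos: [0.4503, -0.3661, 0.0713]
tcp_rot: [[0.844, 0.537, 0.001], [0.537, -0.844, -0.0], [0.0, 0.001, -1.0]]
force: [0.2, -0.0, 0.3]
gripper_width: 0.924
finger_force: 0.0
t 24.82 pos [ 450.3 -366.1   71.3] yang -57.52 z [ 6.e-04 -3.e-04 -1.e+00] F [ 0.2 -0.   0.3] M [-0.01 -0.01  0.02] w 84.9 ff 0.0
```

```bash
python3 -m jog '[{"hand":85,"travel":[0,0,-0.5],"rot":[0,0,0]},{"hand":85,"travel":[0,0,-0.5],"rot":[0,0,0]},{"hand":85,"travel":[0,0,-0.5],"rot":[0,0,0]},{"hand":85,"travel":[0,0,0],"rot":[0,0,0]},{"hand":85,"travel":[0,0,0],"rot":[0,0,0]},{"hand":55,"travel":[0,0,0],"rot":[0,0,0]},{"hand":55,"travel":[0,0,0],"rot":[0,0,0]},{"hand":55,"travel":[0,0,0],"rot":[0,0,0]},{"hand":55,"travel":[0,0,0],"rot":[0,0,0]},{"hand":55,"travel":[0,0,0],"rot":[0,0,0]},{"hand":55,"travel":[0,0,0],"rot":[0,0,0]}]' 20
python3 s.py
```

```text
time: 25.73
ee_pos: [0.4502, -0.367, 0.0116]
tcp_rot: [[0.845, 0.535, 0.001], [0.535, -0.845, -0.001], [0.0, 0.001, -1.0]]
force: [0.2, 1.6, 6.2]
gripper_width: 0.65
finger_force: 20.0
t 25.73 pos [ 450.2 -367.    11.6] yang -57.64 z [ 1.e-03 -7.e-04 -1.e+00] F [0.2 1.6 6.2] M [0.24 0.08 0.01] w 59.8 ff 20.0
```

```bash
python3 -m jog '[{"hand":50,"travel":[0,0,0.4],"rot":[0,0,0]},{"hand":50,"travel":[0,0,0.9],"rot":[0,0,0]},{"hand":50,"travel":[0,0,0.9],"rot":[0,0,0]},{"hand":50,"travel":[0.07,0.383,0],"rot":[0,0,-0.8]},{"hand":50,"travel":[0.07,0.383,0],"rot":[0,0,-0.8]},{"hand":50,"travel":[0.07,0.383,0],"rot":[0,0,-0.8]},{"hand":50,"travel":[0.07,0.383,0],"rot":[0,0,-0.8]},{"hand":50,"travel":[0.07,0.383,0],"rot":[0,0,-0.8]},{"hand":50,"travel":[0.07,0.383,0],"rot":[0,0,-0.8]},{"hand":50,"travel":[0.07,0.383,0],"rot":[0,0,-0.8]},{"hand":50,"travel":[0.07,0.383,0],"rot":[0,0,-0.8]},{"hand":50,"travel":[0.07,0.383,0],"rot":[0,0,-0.8]},{"hand":50,"travel":[0.07,0.383,0],"rot":[0,0,-0.8]},{"hand":50,"travel":[0,0,0],"rot":[0,0,0]},{"hand":50,"travel":[0,0,0],"rot":[0,0,0]},{"hand":50,"travel":[0,0,0],"rot":[0,0,0]}]' 25
python3 s.py
```

```text
time: 27.07
ee_pos: [0.4778, -0.214, 0.0988]
tcp_rot: [[0.991, -0.131, 0.0], [-0.131, -0.991, -0.0], [0.0, 0.0, -1.0]]
force: [-0.1, -1.1, -0.6]
gripper_width: 0.644
finger_force: 25.0
t 27.07 pos [ 477.8 -214.    98.8] yang -97.51 z [ 3.e-04 -3.e-04 -1.e+00] F [-0.1 -1.1 -0.6] M [ 0.06 -0.   -0.02] w 59.2 ff 25.0
```

```bash
python3 -m jog '[{"hand":50,"travel":[0.045,0.005,-0.6],"rot":[0,0,-0.05]},{"hand":50,"travel":[0,0,-0.45],"rot":[0,0,0]},{"hand":50,"travel":[0,0,-0.1],"rot":[0,0,0]},{"hand":50,"travel":[0,0,-0.1],"rot":[0,0,0]},{"hand":50,"travel":[0,0,-0.05],"rot":[0,0,0]},{"hand":50,"travel":[0,0,0],"rot":[0,0,0]},{"hand":50,"travel":[0,0,0],"rot":[0,0,0]}]'
python3 s.py
```

```text
time: 27.65
ee_pos: [0.48, -0.2137, 0.0473]
tcp_rot: [[0.991, -0.137, 0.001], [-0.137, -0.991, -0.0], [0.001, 0.0, -1.0]]
force: [-0.4, 0.1, -1.0]
gripper_width: 0.65
finger_force: 25.0
t 27.65 pos [ 480.  -213.7   47.3] yang -97.88 z [ 9.e-04 -4.e-04 -1.e+00] F [-0.4  0.1 -1. ] M [ 0.06 -0.03  0.08] w 59.8 ff 25.0
```

```bash
python3 -m jog '[{"hand":50,"travel":[0,0,-0.05],"rot":[0,0,0]},{"hand":50,"travel":[0,0,-0.05],"rot":[0,0,0]},{"hand":50,"travel":[0,0,0],"rot":[0,0,0]},{"hand":75,"travel":[0,0,0],"rot":[0,0,0]},{"hand":75,"travel":[0,0,0],"rot":[0,0,0]},{"hand":75,"travel":[0,0,0],"rot":[0,0,0]},{"hand":75,"travel":[0,0,0],"rot":[0,0,0]},{"hand":75,"travel":[0,0,0.4],"rot":[0,0,0]},{"hand":75,"travel":[0,0,0.4],"rot":[0,0,0]},{"hand":0,"travel":[-0.03,-0.2,0],"rot":[0,0,0]},{"hand":0,"travel":[0,0,0],"rot":[0,0,0]},{"hand":0,"travel":[0,0,0],"rot":[0,0,0]},{"hand":0,"travel":[0,0,0],"rot":[0,0,0]},{"hand":0,"travel":[0,0,0],"rot":[0,0,0]},{"hand":0,"travel":[0,0,0],"rot":[0,0,0]},{"hand":0,"travel":[0,0,0],"rot":[0,0,0]},{"hand":0,"travel":[0,0,0],"rot":[0,0,0]},{"hand":0,"travel":[0,0,0],"rot":[0,0,0]},{"hand":0,"travel":[0,0,0],"rot":[0,0,0]},{"hand":0,"travel":[0,0,0],"rot":[0,0,0]}]'
python3 s.py
```

```text
time: 29.32
ee_pos: [0.4783, -0.2213, 0.0746]
tcp_rot: [[0.991, -0.137, -0.0], [-0.137, -0.991, 0.0], [-0.0, -0.0, -1.0]]
force: [0.1, 0.0, -0.7]
gripper_width: 0.041
finger_force: 0.0
t 29.32 pos [ 478.3 -221.3   74.6] yang -97.88 z [-0.  0. -1.] F [ 0.1  0.  -0.7] M [ 0.01  0.02 -0.05] w 3.8 ff 0.0
```

```bash
python3 -m jog '[{"hand":0,"travel":[0,0,-0.3],"rot":[0,0,0]},{"hand":0,"travel":[0,0,-0.1],"rot":[0,0,0]},{"hand":0,"travel":[0,0,-0.1],"rot":[0,0,0]},{"hand":0,"travel":[0,0,-0.1],"rot":[0,0,0]},{"hand":0,"travel":[0,0,-0.1],"rot":[0,0,0]},{"hand":0,"travel":[0,0,-0.1],"rot":[0,0,0]},{"hand":0,"travel":[0,0,-0.05],"rot":[0,0,0]},{"hand":0,"travel":[0,0,-0.02],"rot":[0,0,0]},{"hand":0,"travel":[0,0,-0.02],"rot":[0,0,0]},{"hand":0,"travel":[0,0,0],"rot":[0,0,0]},{"hand":0,"travel":[0,0,0],"rot":[0,0,0]}]'
python3 s.py
```

```text
time: 30.23
ee_pos: [0.4787, -0.2211, 0.0404]
tcp_rot: [[0.991, -0.137, 0.001], [-0.137, -0.991, 0.0], [0.001, -0.0, -1.0]]
force: [-5.4, 4.6, 19.2]
gripper_width: 0.003
finger_force: 9.7
t 30.23 pos [ 478.7 -221.1   40.4] yang -97.9 z [ 5.e-04  2.e-04 -1.e+00] F [-5.4  4.6 19.2] M [0.79 0.82 0.01] w 0.3 ff 9.7
```

```bash
python3 -m jog '[{"hand":0,"travel":[0,0,0.6],"rot":[0,0,0]},{"hand":60,"travel":[0,0,0.9],"rot":[0,0,1]},{"hand":60,"travel":[0,0.3,0.9],"rot":[0,0,1]},{"hand":60,"travel":[0.12,0.5,0],"rot":[0,0,1]},{"hand":60,"travel":[0.12,0.5,0],"rot":[0,0,1]},{"hand":60,"travel":[0.12,0.5,0],"rot":[0,0,1]},{"hand":60,"travel":[0.12,0.5,0],"rot":[0,0,1]},{"hand":60,"travel":[0.12,0.5,0],"rot":[0,0,1]},{"hand":60,"travel":[0.12,0.5,0],"rot":[0,0,1]},{"hand":60,"travel":[0.12,0.5,0],"rot":[0,0,1]},{"hand":60,"travel":[0.12,0.5,0],"rot":[0,0,1]},{"hand":60,"travel":[0.12,0.5,0],"rot":[0,0,1]},{"hand":60,"travel":[0.12,0.5,0],"rot":[0,0,1]},{"hand":60,"travel":[0.12,0.5,0],"rot":[0,0,1]},{"hand":60,"travel":[0.12,0.5,0],"rot":[0,0,1]},{"hand":60,"travel":[0.12,0.5,0],"rot":[0,0,1]},{"hand":60,"travel":[0.12,0.5,0],"rot":[0,0,1]},{"hand":60,"travel":[0.12,0.5,0],"rot":[0,0,1]},{"hand":60,"travel":[0.12,0.5,0],"rot":[0,0,1]},{"hand":60,"travel":[0,0.2,0],"rot":[0,0,1]}]' 20
python3 s.py; python3 look.py; python3 - <<'E'
from h import *
ims=[]
for n in("top","side"):
    c=camera(n)
    u,v=proj(c,[.562,-.163,.05])[0].astype(int); s=45
    ims.append(cv2.resize(c["pixels"][v-s:v+s,u-s:u+s,::-1],(400,400),interpolation=cv2.INTER_CUBIC))
cv2.imwrite("pics/ring3.png",np.hstack(ims))
E
```

```text
time: 31.9
ee_pos: [0.5559, 0.1209, 0.135]
tcp_rot: [[0.045, 0.999, 0.001], [0.999, -0.045, 0.001], [0.001, 0.001, -1.0]]
force: [0.6, -0.4, -0.8]
gripper_width: 0.655
finger_force: 0.0
t 31.9 pos [555.9 120.9 135. ] yang -2.59 z [ 7.e-04  7.e-04 -1.e+00] F [ 0.6 -0.4 -0.8] M [-0.07 -0.16  0.01] w 60.2 ff 0.0
top blank_1 0.89 483 z 39 rect [497.5 -91.9  60.6  91.2  82.6]
top blank_1 0.74 483 z 39 rect [ 480.5 -214.    60.4   91.4   82.5]
top spanner 0.56 84 z 74 rect [571.1 102.8  19.1  53.6  20.8]
top spanner 0.55 2994 z 38 rect [ 563.4 -162.6  216.5  276.1   82.3]
top spanner 0.51 622 z 51 rect [ 562.4 -161.8   90.1   90.3   38.4]
top pallet 0.8 2903 z 38 rect [ 563.3 -162.5  216.1  275.7   82.3]
side blank_1 0.91 534 z 38 rect [ 496.1 -114.9   75.3   94.5   84. ]
side spanner 0.74 250 z 74 rect [552.3 139.3  16.6 119.   20.9]
side pallet 0.89 1505 z 35 rect [ 546.6 -148.8  234.9  268.9   81.4]
```

View pics/ring3.png

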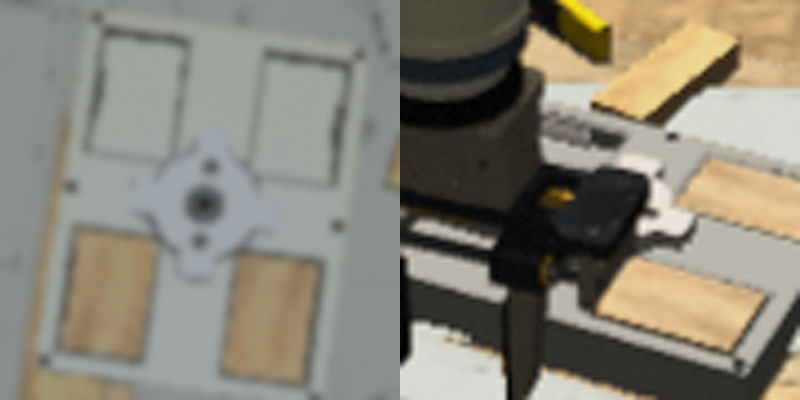

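Both blanks are flush in the lower two pockets (110,293) and (272,318), and the ring is still free. I'll pick up the spanner again.

```bash
python3 -m jog '[{"hand":60,"travel":[0.1,0.19,0],"rot":[0,0,0.84]},{"hand":60,"travel":[0,0,0],"rot":[0,0,0.84]},{"hand":60,"travel":[0,0,0],"rot":[0,0,0.84]},{"hand":60,"travel":[0,0,0],"rot":[0,0,0.84]},{"hand":60,"travel":[0,0,0],"rot":[0,0,0.84]},{"hand":60,"travel":[0,0,0],"rot":[0,0,0.8]},{"hand":60,"travel":[0,0,-0.7],"rot":[0,0,0]},{"hand":60,"travel":[0,0,-0.4],"rot":[0,0,0]},{"hand":60,"travel":[0,0,0],"rot":[0,0,0]},{"hand":60,"travel":[0,0,0],"rot":[0,0,0]},{"hand":60,"travel":[0,0,0],"rot":[0,0,0]}]' 8
python3 s.py
```

```text
time: 33.32
ee_pos: [0.5597, 0.1262, 0.0919]
tcp_rot: [[-0.376, 0.927, 0.001], [0.927, 0.376, 0.0], [-0.0, 0.001, -1.0]]
force: [-0.1, -0.3, -0.6]
gripper_width: 0.655
finger_force: 0.0
t 33.32 pos [559.7 126.2  91.9] yang 22.08 z [ 8.e-04  2.e-04 -1.e+00] F [-0.1 -0.3 -0.6] M [-0.02 -0.14  0.04] w 60.2 ff 0.0
```

```bash
python3 -m jog '[{"hand":60,"travel":[0.01,0.05,-0.6],"rot":[0,0,0]},{"hand":60,"travel":[0,0,-0.57],"rot":[0,0,0]},{"hand":60,"travel":[0,0,0],"rot":[0,0,0]},{"hand":60,"travel":[0,0,0],"rot":[0,0,0]},{"hand":10,"travel":[0,0,0],"rot":[0,0,0]},{"hand":10,"travel":[0,0,0],"rot":[0,0,0]},{"hand":10,"travel":[0,0,0],"rot":[0,0,0]},{"hand":10,"travel":[0,0,0],"rot":[0,0,0]},{"hand":10,"travel":[0,0,0],"rot":[0,0,0]},{"hand":10,"travel":[0,0,0],"rot":[0,0,0]},{"hand":10,"travel":[0,0,0],"rot":[0,0,0]},{"hand":10,"travel":[0,0,0],"rot":[0,0,0]},{"hand":10,"travel":[0,0,0],"rot":[0,0,0]}]' 10
python3 s.py
```

```text
time: 34.4
ee_pos: [0.5597, 0.1283, 0.0445]
tcp_rot: [[-0.376, 0.926, 0.0], [0.926, 0.376, 0.0], [-0.0, 0.0, -1.0]]
force: [-0.5, -0.1, 4.1]
gripper_width: 0.193
finger_force: 10.0
t 34.4 pos [559.7 128.3  44.5] yang 22.12 z [ 3.e-04  0.e+00 -1.e+00] F [-0.5 -0.1  4.1] M [-0.07  0.05 -0.02] w 17.7 ff 10.0
```

```bash
python3 -m jog '[{"hand":10,"travel":[0,0,0],"rot":[0,0,0]},{"hand":10,"travel":[0,0,0],"rot":[0,0,0]},{"hand":10,"travel":[0,0,0.3],"rot":[0,0,0]},{"hand":10,"travel":[0,0,0.6],"rot":[0,0,0]},{"hand":10,"travel":[0.03,-0.52,0.6],"rot":[0,0,0.86]},{"hand":10,"travel":[0.03,-0.52,0],"rot":[0,0,0.86]},{"hand":10,"travel":[0.03,-0.52,0],"rot":[0,0,0.86]},{"hand":10,"travel":[0,-0.52,0],"rot":[0,0,0.86]},{"hand":10,"travel":[0,-0.52,0],"rot":[0,0,0.86]},{"hand":10,"travel":[0,-0.52,0],"rot":[0,0,0.86]},{"hand":10,"travel":[0,-0.52,0],"rot":[0,0,0.86]},{"hand":10,"travel":[0,-0.52,0],"rot":[0,0,0.86]},{"hand":10,"travel":[0,-0.52,0],"rot":[0,0,0.86]},{"hand":10,"travel":[0,-0.52,0],"rot":[0,0,0.86]},{"hand":10,"travel":[0,-0.52,0],"rot":[0,0,0.86]},{"hand":10,"travel":[0,-0.52,0],"rot":[0,0,0.86]},{"hand":10,"travel":[0,-0.52,0],"rot":[0,0,0.86]},{"hand":10,"travel":[0,-0.52,0],"rot":[0,0,0.86]},{"hand":10,"travel":[0,0,0],"rot":[0,0,0]},{"hand":10,"travel":[0,0,0],"rot":[0,0,0]}]' 45
python3 -m jog '[{"hand":10,"travel":[0,0,0],"rot":[0,0,0]},{"hand":10,"travel":[0,0,0],"rot":[0,0,0]},{"hand":10,"travel":[0,0,0],"rot":[0,0,0]}]' >/dev/null; python3 s.py
```

```text
time: 36.07
ee_pos: [0.5627, -0.1637, 0.1043]
tcp_rot: [[-0.991, 0.136, -0.0], [0.136, 0.991, 0.0], [0.0, 0.0, -1.0]]
force: [-0.1, 0.1, -1.8]
gripper_width: 0.191
finger_force: 45.0
t 36.32 pos [ 563.  -162.   104.2] yang 82.33 z [-3.e-04  2.e-04 -1.e+00] F [-1.  -0.1 -3.2] M [ 0.04 -0.13 -0.07] w 17.6 ff 45.0
```

```bash
python3 -m jog '[{"hand":10,"travel":[0,-0.01,-0.3],"rot":[0,0,0]},{"hand":10,"travel":[0,0,-0.3],"rot":[0,0,0]},{"hand":10,"travel":[0,0,-0.05],"rot":[0,0,0]},{"hand":10,"travel":[0,0,-0.05],"rot":[0,0,0]},{"hand":10,"travel":[0,0,-0.05],"rot":[0,0,0]},{"hand":10,"travel":[0,0,0],"rot":[0,0,0]},{"hand":10,"travel":[0,0,0],"rot":[0,0,0]}]'
python3 s.py
```

```text
time: 36.9
ee_pos: [0.5632, -0.1634, 0.0743]
tcp_rot: [[-0.991, 0.134, 0.0], [0.134, 0.991, -0.0], [-0.0, -0.0, -1.0]]
force: [-0.7, 0.4, -2.0]
gripper_width: 0.194
finger_force: 45.0
t 36.9 pos [ 563.2 -163.4   74.3] yang 82.31 z [ 1.e-04 -0.e+00 -1.e+00] F [-0.7  0.4 -2. ] M [ 0.04 -0.15 -0.01] w 17.9 ff 45.0
```

```bash
python3 -m jog '[{"hand":10,"travel":[0,0,-0.06],"rot":[0,0,0]},{"hand":10,"travel":[0,0,-0.04],"rot":[0,0,0]},{"hand":10,"travel":[0,0,0],"rot":[0,0,-0.6]},{"hand":10,"travel":[0,0,0],"rot":[0,0,-0.6]},{"hand":10,"travel":[0,0,0],"rot":[0,0,-0.6]},{"hand":10,"travel":[0,0,0],"rot":[0,0,-0.6]},{"hand":10,"travel":[0,0,0],"rot":[0,0,-0.6]},{"hand":10,"travel":[0,0,0],"rot":[0,0,-0.6]},{"hand":10,"travel":[0,0,0],"rot":[0,0,-0.6]},{"hand":10,"travel":[0,0,0],"rot":[0,0,-0.6]},{"hand":10,"travel":[0,0,0],"rot":[0,0,-0.6]},{"hand":10,"travel":[0,0,0],"rot":[0,0,-0.6]},{"hand":10,"travel":[0,0,0],"rot":[0,0,-0.6]},{"hand":10,"travel":[0,0,0],"rot":[0,0,-0.6]},{"hand":10,"travel":[0,0,0],"rot":[0,0,-0.6]},{"hand":10,"travel":[0,0,0],"rot":[0,0,-0.6]},{"hand":10,"travel":[0,0,0],"rot":[0,0,-0.6]},{"hand":10,"travel":[0,0,0],"rot":[0,0,0]},{"hand":10,"travel":[0,0,0],"rot":[0,0,0]}]'
python3 s.py
```

```text
time: 38.48
ee_pos: [0.5628, -0.1641, 0.0702]
tcp_rot: [[-0.607, 0.795, -0.0], [0.795, 0.607, -0.001], [-0.001, -0.001, -1.0]]
force: [-1.2, -5.0, -2.1]
gripper_width: 0.192
finger_force: 45.0
t 38.48 pos [ 562.8 -164.1   70.2] yang 37.35 z [-4.0e-04 -1.1e-03 -1.0e+00] F [-1.2 -5.  -2.1] M [-1.02  0.17  0.13] w 17.7 ff 45.0
```

Turning normally (Mz is 0.13). I'll continue to the stop, with a little downward press.

```bash
python3 -m jog '[{"hand":10,"travel":[0,0,-0.02],"rot":[0,0,-0.4]},{"hand":10,"travel":[0,0,-0.02],"rot":[0,0,-0.4]},{"hand":10,"travel":[0,0,0],"rot":[0,0,-0.3]},{"hand":10,"travel":[0,0,0],"rot":[0,0,-0.3]},{"hand":10,"travel":[0,0,0],"rot":[0,0,0]},{"hand":10,"travel":[0,0,0],"rot":[0,0,0]},{"hand":10,"travel":[0,0,0],"rot":[0,0,0]}]'
python3 s.py
```

```text
time: 39.07
ee_pos: [0.5616, -0.1643, 0.0686]
tcp_rot: [[-0.508, 0.862, -0.003], [0.862, 0.508, -0.002], [-0.0, -0.003, -1.0]]
force: [-5.7, -7.0, 1.0]
gripper_width: 0.192
finger_force: 45.6
t 39.07 pos [ 561.6 -164.3   68.6] yang 30.5 z [-0.0029 -0.0018 -1.    ] F [-5.7 -7.   1. ] M [-1.46  1.21  0.91] w 17.6 ff 45.6
```

```bash
python3 -m jog '[{"hand":10,"travel":[0,0,-0.02],"rot":[0,0,0]},{"hand":10,"travel":[0,0,0],"rot":[0,0,0]},{"hand":10,"travel":[0,0,0],"rot":[0,0,0]},{"hand":10,"travel":[0,0,0],"rot":[0,0,0]},{"hand":10,"travel":[0,0,0],"rot":[0,0,0]}]'
python3 s.py
```

```text
time: 39.48
ee_pos: [0.5617, -0.1644, 0.0684]
tcp_rot: [[-0.508, 0.862, -0.003], [0.862, 0.508, -0.002], [-0.0, -0.003, -1.0]]
force: [-7.4, -6.9, 6.6]
gripper_width: 0.195
finger_force: 45.6
t 39.48 pos [ 561.7 -164.4   68.4] yang 30.5 z [-0.0028 -0.0019 -1.    ] F [-7.4 -6.9  6.6] M [-1.38  1.63  0.93] w 17.9 ff 45.6
```

```bash
python3 -m jog '[{"hand":10,"travel":[0,0,0],"rot":[0,0,0.6]},{"hand":10,"travel":[0,0,0.3],"rot":[0,0,0]},{"hand":10,"travel":[0,0,0.65],"rot":[0,0,0]},{"hand":10,"travel":[0,0.52,0],"rot":[0,0,-0.16]},{"hand":10,"travel":[0,0.52,0],"rot":[0,0,-0.16]},{"hand":10,"travel":[0,0.52,0],"rot":[0,0,-0.16]},{"hand":10,"travel":[0,0.52,0],"rot":[0,0,-0.16]},{"hand":10,"travel":[0,0.52,0],"rot":[0,0,-0.16]},{"hand":10,"travel":[0,0.52,0],"rot":[0,0,-0.16]},{"hand":10,"travel":[0,0.52,0],"rot":[0,0,-0.16]},{"hand":10,"travel":[0,0.52,0],"rot":[0,0,-0.16]},{"hand":10,"travel":[0,0.52,0],"rot":[0,0,-0.16]},{"hand":10,"travel":[0,0.52,0],"rot":[0,0,-0.16]},{"hand":10,"travel":[0,0.52,0],"rot":[0,0,-0.16]},{"hand":10,"travel":[0,0.52,0],"rot":[0,0,-0.16]},{"hand":10,"travel":[-0.04,0.52,0],"rot":[0,0,-0.16]},{"hand":10,"travel":[-0.04,0.52,0],"rot":[0,0,-0.16]},{"hand":10,"travel":[0,0,0],"rot":[0,0,0]},{"hand":10,"travel":[0,0,0],"rot":[0,0,0]},{"hand":10,"travel":[0,0,0],"rot":[0,0,0]}]'
python3 s.py; python3 - <<'E'
from h import *
c=camera("top"); u,v=298,211; s=45
cv2.imwrite("pics/ring4.png",cv2.resize(c["pixels"][v-s:v+s,u-s:u+s,::-1],(400,400),interpolation=cv2.INTER_CUBIC))
E
```

```text
time: 41.15
ee_pos: [0.5599, 0.1278, 0.106]
tcp_rot: [[-0.377, 0.926, 0.0], [0.926, 0.377, 0.0], [0.0, 0.0, -1.0]]
force: [-0.2, 0.3, -2.0]
gripper_width: 0.19
finger_force: 45.0
t 41.15 pos [559.9 127.8 106. ] yang 22.15 z [ 2.e-04  1.e-04 -1.e+00] F [-0.2  0.3 -2. ] M [-0.01 -0.15 -0.03] w 17.5 ff 45.0
```

View pics/ring4.png

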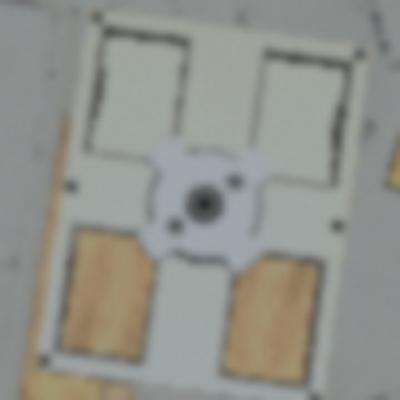

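The ring is locked: its holes are at (235,181) and (176,226), and the lugs cover the blank corners at (150,240) and (245,255). I'll park the spanner.

```bash
python3 -m jog '[{"hand":10,"travel":[0,0.01,-0.6],"rot":[0,0,0]},{"hand":10,"travel":[0,0,-0.5],"rot":[0,0,0]},{"hand":10,"travel":[0,0,-0.15],"rot":[0,0,0]},{"hand":10,"travel":[0,0,-0.1],"rot":[0,0,0]},{"hand":10,"travel":[0,0,0],"rot":[0,0,0]},{"hand":10,"travel":[0,0,0],"rot":[0,0,0]}]'
python3 s.py
```

```text
time: 41.7
ee_pos: [0.5605, 0.1281, 0.0525]
tcp_rot: [[-0.376, 0.927, 0.001], [0.927, 0.376, 0.0], [-0.0, 0.001, -1.0]]
force: [-0.1, -0.2, -1.9]
gripper_width: 0.192
finger_force: 45.0
t 41.7 pos [560.5 128.1  52.5] yang 22.09 z [ 7.e-04  2.e-04 -1.e+00] F [-0.1 -0.2 -1.9] M [-0.06 -0.11 -0.05] w 17.6 ff 45.0
```

```bash
python3 -m jog '[{"hand":10,"travel":[0,0,-0.08],"rot":[0,0,0]},{"hand":10,"travel":[0,0,-0.08],"rot":[0,0,0]},{"hand":10,"travel":[0,0,-0.04],"rot":[0,0,0]},{"hand":10,"travel":[0,0,0],"rot":[0,0,0]},{"hand":10,"travel":[0,0,0],"rot":[0,0,0]}]'
python3 s.py
```

```text
time: 42.12
ee_pos: [0.5603, 0.1284, 0.0445]
tcp_rot: [[-0.377, 0.926, 0.001], [0.926, 0.377, 0.0], [-0.0, 0.001, -1.0]]
force: [-1.3, -0.3, 5.4]
gripper_width: 0.192
finger_force: 45.0
t 42.12 pos [560.3 128.4  44.5] yang 22.12 z [ 8.e-04  1.e-04 -1.e+00] F [-1.3 -0.3  5.4] M [-0.16  0.17 -0.03] w 17.6 ff 45.0
```

```bash
python3 -m jog '[{"hand":60,"travel":[0,0,0],"rot":[0,0,0]},{"hand":60,"travel":[0,0,0],"rot":[0,0,0]},{"hand":60,"travel":[0,0,0],"rot":[0,0,0]},{"hand":60,"travel":[0,0,0],"rot":[0,0,0]},{"hand":60,"travel":[0,0,0.4],"rot":[0,0,0]},{"hand":60,"travel":[0,0,0.9],"rot":[0,0,0]},{"hand":60,"travel":[0,0,0.9],"rot":[0,0,0]},{"hand":60,"travel":[0,0,0.9],"rot":[0,0,0]},{"hand":60,"travel":[-0.9,0,0],"rot":[0,0,0]},{"hand":60,"travel":[-0.9,0,0],"rot":[0,0,0]},{"hand":60,"travel":[-0.9,0,0],"rot":[0,0,0]},{"hand":60,"travel":[-0.9,0,0],"rot":[0,0,0]},{"hand":60,"travel":[0,0,0],"rot":[0,0,0]},{"hand":60,"travel":[0,0,0],"rot":[0,0,0]},{"hand":60,"travel":[0,0,0],"rot":[0,0,0]},{"hand":60,"travel":[0,0,0],"rot":[0,0,0]}]'
python3 s.py; python3 look.py; python3 - <<'E'
from h import *
c=camera("top"); cv2.imwrite("pics/top5.png",cv2.resize(c["pixels"][130:310,120:400,::-1],(784,504),interpolation=cv2.INTER_CUBIC))
E
```

```text
time: 43.45
ee_pos: [0.4175, 0.1285, 0.1682]
tcp_rot: [[-0.376, 0.926, 0.001], [0.926, 0.376, 0.0], [-0.0, 0.001, -1.0]]
force: [0.2, 0.1, -0.7]
gripper_width: 0.65
finger_force: 0.0
t 43.45 pos [417.5 128.5 168.2] yang 22.11 z [ 1.4e-03  3.0e-04 -1.0e+00] F [ 0.2  0.1 -0.7] M [-0.01 -0.12 -0.  ] w 59.8 ff 0.0
top blank_1 0.83 462 z 39 rect [ 480.  -213.1   60.5   90.2   83.6]
top blank_1 0.82 455 z 39 rect [497.3 -92.1  60.1  90.7  82.6]
top spanner 0.5 192 z 74 rect [560.8 128.6  19.3 111.3  22.1]
top pallet 0.79 2982 z 38 rect [ 563.3 -162.5  216.1  275.7   82.3]
side blank_1 0.66 315 z 38 rect [ 493.2 -112.2   61.8   90.2   78.5]
side blank_1 0.22 2071 z 33 rect [ 563.1 -177.1  244.7  289.5   82.1]
side spanner 0.84 265 z 74 rect [553.5 136.2  16.5 119.7  20.9]
side pallet 0.76 2050 z 31 rect [ 553.9 -148.6  238.4  282.9   82.1]
```

View pics/top5.png

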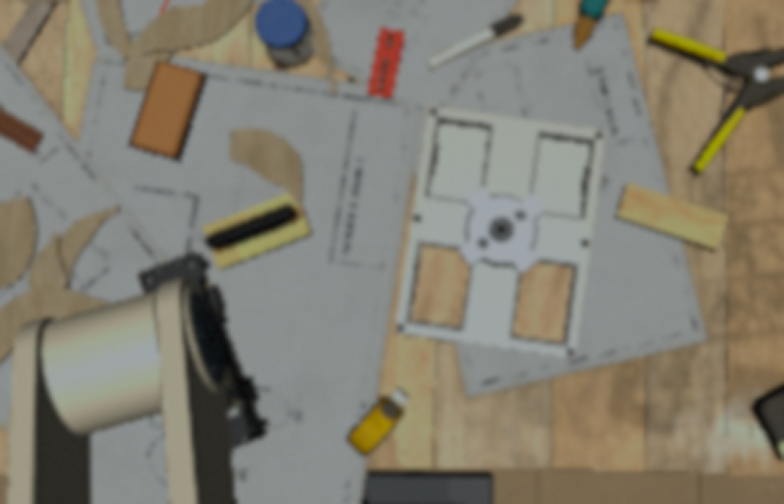

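The final view shows the ring locked at (500,230), blanks flush at (440,286) and (544,302), and the spanner parked at (255,229). The offcut (672,217) and sander (168,110) haven't moved, so I'm handing in.

```bash
python3 -c "
from station import env
print(env.job_done())"
```

```text
the job is handed in; nothing more can be done
None
```

Job handed in at about 43 s: the ring was unlocked, both blanks found on the bench are seated flush, the ring is locked again, the spanner is back in its stand, and the offcut and sanding block are where they lay; no verdict was returned.

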